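Close the herb jars with their own lids

TASK

The cuttings are sorted, so close up the four open white jars: put each bamboo lid on the jar whose mouth has its shape and size, seated flat on the rim and lined up with the jar's sides. Set the lids down gently rather than dropping them, and leave the jars, the tea cup and the amber jar standing where they are.

Things in the scene. Friction and masses are not known exactly. Their poses are not given: they have to be found in the camera images.
- lid_round_large: Larger round bamboo lid, about 80 g. Sizes in mm. Origin: centre of the plug's underside, z up. Upward: plug 10 thick, flange 8, grip 26 tall. Seated, flange on rim and plug in mouth: origin 10 below the rim. Plug diameter 66, flange diameter 100; grip: round knob, diameter 22, on the centre. Belongs on the larger round jar.
- lid_round_small: Smaller round bamboo lid, about 45 g. Sizes in mm. Origin: centre of the plug's underside, z up. Upward: plug 10 thick, flange 8, grip 26 tall. Seated, flange on rim and plug in mouth: origin 10 below the rim. Plug diameter 40, flange diameter 74; grip: round knob, diameter 22, on the centre. Belongs on the smaller round jar.
- lid_square: Square bamboo lid, about 75 g. Sizes in mm. Origin: centre of the plug's underside, z up. Upward: plug 10 thick, flange 8, grip 26 tall. Seated, flange on rim and plug in mouth: origin 10 below the rim. Plug 54 x 54, flange 88 x 88, sides along its x and y; grip: bar 34 long (along x), 18 wide (along y), on the centre. Belongs on the square jar, any of the four quarter turns.
- lid_oblong: Oblong bamboo lid, about 80 g. Sizes in mm. Origin: centre of the plug's underside, z up. Upward: plug 10 thick, flange 8, grip 26 tall. Seated, flange on rim and plug in mouth: origin 10 below the rim. Plug 80 (along x) x 40, flange 114 (along x) x 74; grip: bar 46 long (along x), 18 wide (along y), on the centre. Belongs on the oblong jar, either way round.
- jar_round_large: White glazed open-topped jar with dried stem cuttings in the bottom third; walls 5, open mouth above. Loose on the table. Sizes in mm. Origin: centre of its underside, z up. Round, outside diameter 92, mouth diameter 82, rim 60 above the origin; about 0.5 kg.
- jar_round_small: White glazed open-topped jar with dried stem cuttings in the bottom third; walls 5, open mouth above. Loose on the table. Sizes in mm. Origin: centre of its underside, z up. Round, outside diameter 66, mouth diameter 56, rim 64 above the origin; about 0.35 kg.
- jar_square: White glazed open-topped jar with dried stem cuttings in the bottom third; walls 5, open mouth above. Loose on the table. Sizes in mm. Origin: centre of its underside, z up. Square, outside 80 x 80, mouth 70 x 70, sides along its x and y, rim 56 above the origin; about 0.5 kg.
- jar_oblong: White glazed open-topped jar with dried stem cuttings in the bottom third; walls 5, open mouth above. Loose on the table. Sizes in mm. Origin: centre of its underside, z up. Oblong, outside 106 (along x) x 66, mouth 96 (along x) x 56, rim 52 above the origin; about 0.5 kg.
- cup: Bystander: green glass tea cup without handle, empty, rim diameter 68, 55 tall, standing loose. Sizes in mm. Origin: centre of its underside, z up. To be left alone.
- bottle: Bystander: closed amber glass jar with a black cap, diameter 46, 72 tall, standing loose. Sizes in mm. Origin: centre of its underside, z up. To be left alone.
Things that resemble listed ones, but are neither listed nor needed, are in the scene too. What is shaped like the lid_round_large but blue or red is not meant.

How it is judged:
By the outcome, as a careful person would: the job done as asked, in the order asked, and still so for the second after the job is handed in, with the robot touching nothing.
It also fails if it takes over 109 s, if anything falls off the work surface, if the arm or the gripper's body presses on something with over 40 N, if the wrist force passes 120 N, or if a joint passes its speed limit or range.

ROBOT

A 7-joint arm with a two-finger parallel gripper is mounted at the origin on the work surface. World frame = base frame: x ahead of the robot, y to its left, z up, the work surface at z = 0. Lengths are in m, angles in rad, forces in N, time in s.
With the tool pointing down it reaches from about 0.35 to 0.9 m from the base axis. Payload 7.2 kg.
Tool frame: the origin (TCP) lies midway between the tips of the shut fingers; the grasp point (between the pads) lies 19 mm behind it; z points along the fingers, x is the direction in which the jaws open and shut, and the axes are right-handed (so a half turn about z gives the same grasp; the last joint's range is limited). The gripper opens to 88 mm and grips with 3 to 60 N. Pads are 20 mm wide; open, the fingers measure 115 mm over their backs; the gripper's body (75 mm by 178 mm) begins 61 mm behind the grasp point.
Start: joints at [-1.395, 0.411, -0.013, 1.596, 0.006, 1.134, -0.082], TCP at [0.151, 0.607, 0.223] pointing down, gripper open.
Joint ranges: [-2.95, 2.95], [-0.29, 1.99], [-1.47, 1.44], [0.14, 2.54], [-1.03, 4.17], [0.13, 1.85], [-2.86, 2.86]. Speed limits (rad/s): [2.39, 2.39, 3.01, 3.01, 3.14, 3.14, 3.14].

INTERFACE

Orientations are given as a unit quaternion [w, x, y, z].
In Python, from cell import manip gives the robot as it stands.
- The arm moves only by the tool apply_moves, never from a script. Its arguments are lists of equal length, an entry for each row: "delta_pos": the shift along the tool's x, y, z in m, a list of three; "delta_rot": the turn, a rotation vector about the tool's x, y, z in degrees, a list of three. In form: {"delta_pos": [[x, y, z], ...], "delta_rot": [[wx, wy, wz], ...]}. A call has 1 to 12 rows; each row shifts and turns the commanded pose from where the row before left it, along the tool's axes as they then stand; what a row does not reach is not made up. A row lasts 1/10 s, in which the tool goes at most 50 mm and 8.59 degrees, less where a joint would pass 70% of its speed; a pose out of reach is approached as far as the arm can. A call with a gripper value outside its range is refused whole. "hand" is the finger opening in m, from 0 to 0.0878, set as the call begins (left out, the last holds). The fingers move at their own pace and stop on an object; the grip force is fixed at half the most. Time passes only in rows, so rows that do not move let the fingers close. It gives the time, the measured TCP pose, the force and the opening at its end, in the units of the state.
- manip.read_state(): the state, without advancing time (a new reading comes with each control period).
- manip.get_image(name): name is "scene" or "top" or "wrist"; returns a dict with "color" (384x512x3 uint8, blue, green, red), "intrinsics" (3x3 intrinsics, pixels), "extrinsics" (4x4, takes a point from world to camera coordinates). Camera axes: x right, y down, z forward; pixel columns grow to the right and rows downward; lengths in m; the calibration is good to about 2 mm. A picture is of the moment at which its call begins. There is no depth.
- manip.hand_in(): hands the job in, once; it reports no verdict.
The state is a dict: "t": time; "qpos": joint angles; "dq": joint speeds; "tau": joint torques, N m; "position": TCP position; "tcp_rot": TCP orientation; "force": force on the tool from outside, world axes, zero at the start; "ft_torque": the same for the moment, N m; "finger_gap": finger opening in m.
Only numpy, scipy, OpenCV 4.12 (cv2) and the standard library are available. Lean on these libraries where they do the work, as an engineer would, in place of code of your own. Each camera call takes 0.05 s, during which the arm holds its last target.

## Working session

There is one attempt and no reset: what is moved stays moved. The work goes in short steps, Python scripts to look and compute and a tool call to move; the robot and the scene stay as the last step left them, time stands still between calls to the robot, and variables do not carry over. Pictures are saved under pics/ and viewed, and the job is handed in when it is done.

Besides the shell and the picture viewer there is one more tool, called after "Emit:" by a JSON object that holds its "api" and its "payload", one argument or row to a line. apply_moves: Moves the arm, as the interface text tells. Its arguments: {"type":"object","properties":{"delta_pos":{"type":"array","items":{"type":"array","items":{"type":"number"}}},"delta_rot":{"type":"array","items":{"type":"array","items":{"type":"number"}}},"hand":{"type":"number"}},"required":["delta_pos","delta_rot"]}

```bash
ls; mkdir -p pics
python3 - <<'E'
from cell import manip
import cv2
s=manip.read_state(); print(s)
for n in ("scene","top","wrist"):
    d=manip.get_image(n); cv2.imwrite(f"pics/{n}0.png",d["color"]); print(n,d["intrinsics"].tolist(),d["extrinsics"].round(4).tolist())
E
```

```text
pics
{'t': 0.0, 'qpos': array([-1.39521486,  0.4118866 , -0.0127091 ,  1.59702059,  0.00558104,
        1.13429841, -0.08217604]), 'dq': array([-0.00169972, -0.00067615,  0.00127849,  0.00029449,  0.00055169,
       -0.00075233,  0.00013478]), 'tau': array([-4.98287664e-04, -5.87939036e+01,  6.42022323e-01, -2.91076040e+01,
       -5.36407647e-02,  1.82148709e-02,  1.69621317e-04]), 'position': array([0.15077512, 0.60602968, 0.22182698]), 'tcp_rot': array([ 5.22655404e-04,  7.87825039e-01,  6.15898600e-01, -5.90808998e-04]), 'force': array([-0.4659875 ,  0.18326318, -0.69351099]), 'ft_torque': array([ 0.03834094,  0.01135351, -0.00150563]), 'finger_gap': 0.08754686424969318}
scene [[482.4505694740156, 0.0, 251.62773011243374], [0.0, 482.4505694740156, 188.33825755128854], [0.0, 0.0, 1.0]] [[-0.6751, 0.7374, 0.0219, 0.3434], [0.404, 0.3944, -0.8254, -0.1588], [-0.6173, -0.5483, -0.5642, 1.7384], [0.0, 0.0, 0.0, 1.0]]
top [[378.29636990027655, 0.0, 252.04761344559316], [0.0, 378.29636990027655, 192.7664883748266], [0.0, 0.0, 1.0]] [[-0.0277, -0.9996, 0.0015, 0.0247], [-0.9931, 0.0273, -0.1143, 0.507], [0.1142, -0.0047, -0.9934, 1.1908], [0.0, 0.0, 0.0, 1.0]]
wrist [[266.91167636651215, 0.0, 253.60657639014542], [0.0, 266.91167636651215, 193.90473007333063], [0.0, 0.0, 1.0]] [[0.2411, 0.9705, -0.0019, -0.6239], [0.94, -0.233, 0.2491, -0.0304], [0.2413, -0.0618, -0.9685, 0.3887], [0.0, 0.0, 0.0, 1.0]]
```

View pics/scene0.png

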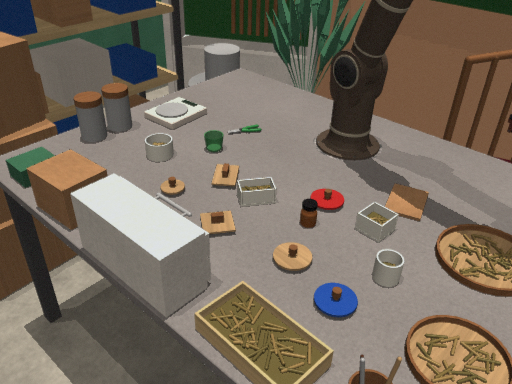

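View pics/top0.png

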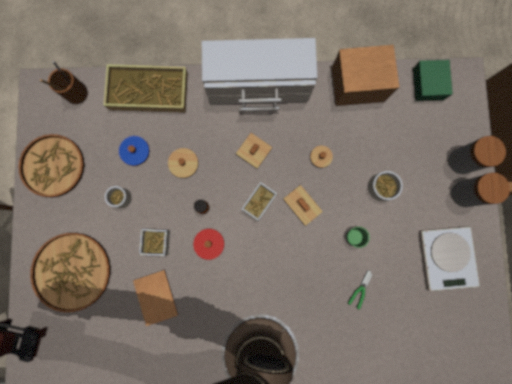

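View pics/wrist0.png

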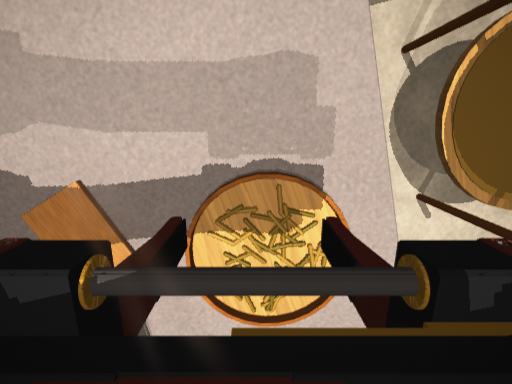

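Top view: the bamboo lids are large round (183,163), small round (321,156), square (253,150) and oblong (303,204). Of the three large round lids, blue (134,151), red (209,243) and bamboo (183,163), the bamboo one is meant. The jars are large round (387,185), small round (116,197), square (154,242) and oblong (259,201). I'll confirm this with a crop.

Run:
```python
import cv2
im=cv2.imread("pics/top0.png")[125:265,95:410]
cv2.imwrite("pics/crop0.png",cv2.resize(im,None,fx=2.5,fy=2.5,interpolation=cv2.INTER_CUBIC))
h=cv2.cvtColor(cv2.imread("pics/top0.png"),cv2.COLOR_BGR2HSV)
for p in [(175,170),(195,163),(245,155),(313,160),(295,200),(313,210),(250,212),(375,180),(140,250),(210,280),(106,197),(300,130)]: print(p,h[p[1],p[0]])
```

```text
(175, 170) [ 20 102 175]
(195, 163) [ 20 100 179]
(245, 155) [ 17 108 180]
(313, 160) [ 18 109 171]
(295, 200) [ 16 113 170]
(313, 210) [ 20 104 176]
(250, 212) [ 21  63 142]
(375, 180) [ 23   7 140]
(140, 250) [  0   2 131]
(210, 280) [ 10  29 133]
(106, 197) [ 20   6 125]
(300, 130) [ 12  31 138]
```

View pics/crop0.png

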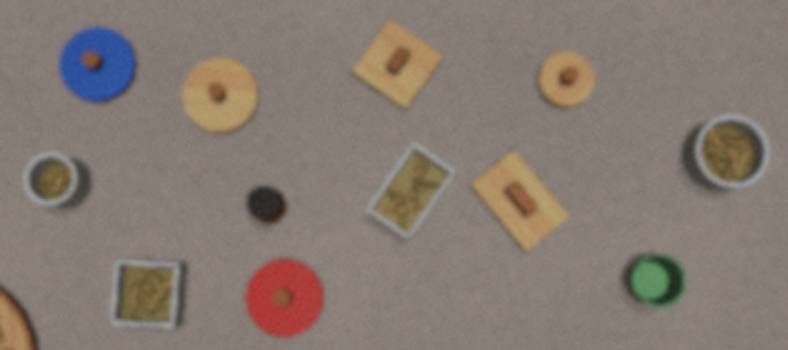

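```bash
cat > h.py <<'E'
import cv2,numpy as np
from cell import manip
def ray(d,px,z):
    K=d["intrinsics"];T=d["extrinsics"];R=T[:3,:3];c=-R.T@T[:3,3]
    px=np.atleast_2d(np.array(px,float))
    v=(np.linalg.inv(K)@np.c_[px,np.ones(len(px))].T).T@R
    s=(z-c[2])/v[:,2]
    return c+v*s[:,None]
def proj(d,P):
    P=np.atleast_2d(P);T=d["extrinsics"]
    q=P@T[:3,:3].T+T[:3,3];q=q@d["intrinsics"].T
    return q[:,:2]/q[:,2:]
E
python3 - <<'E'
from h import *
d=manip.get_image("top");im=d["color"];h=cv2.cvtColor(im,cv2.COLOR_BGR2HSV)
T=d["extrinsics"];print("cam",-T[:3,:3].T@T[:3,3])
H,S,V=[h[:,:,i].astype(int) for i in range(3)]
lid=((S>70)&(H<30)).astype(np.uint8)
for n,(x,y),w in [("Lround",(183,163),22),("Lsmall",(321,156),18),("Lsq",(253,150),24),("Lobl",(303,204),26)]:
    m=np.zeros_like(lid);m[y-w:y+w,x-w:x+w]=lid[y-w:y+w,x-w:x+w]
    c=max(cv2.findContours(m,0,1)[0],key=cv2.contourArea)
    P=ray(d,c[:,0],.016)[:,:2]
    hull=cv2.convexHull((P*1000).astype(np.float32))
    M=cv2.moments(hull);r=cv2.minAreaRect(hull)
    print(n,"cent",M['m10']/M['m00'],M['m01']/M['m00'],"rect",r, "circ",cv2.minEnclosingCircle(hull))
    # grip
    g=((m>0)&(V<150)&(S>110)).astype(np.uint8)
    g=cv2.morphologyEx(g,cv2.MORPH_OPEN,np.ones((3,3)))
    cc=cv2.findContours(g,0,1)[0]
    if cc:
        q=max(cc,key=cv2.contourArea);G=cv2.minAreaRect((ray(d,q[:,0],.044)[:,:2]*1000).astype(np.float32));print("   grip",G)
for n,(x,y),w,z in [("Jround",(387,185),22,.06),("Jsmall",(116,197),17,.064),("Jsq",(154,242),22,.056),("Jobl",(259,201),26,.052)]:
    sub=((S<25)&(V>150)).astype(np.uint8)
    m=np.zeros_like(sub);m[y-w:y+w,x-w:x+w]=sub[y-w:y+w,x-w:x+w]
    c=np.vstack(cv2.findContours(m,0,1)[0])
    hull=cv2.convexHull((ray(d,c[:,0],z)[:,:2]*1000).astype(np.float32))
    M=cv2.moments(hull)
    print(n,"cent",M['m10']/M['m00'],M['m01']/M['m00'],cv2.minAreaRect(hull),cv2.minEnclosingCircle(hull))
o=np.hstack([lid*255,((S<25)&(V>150)).astype(np.uint8)*255])[120:270]
cv2.imwrite("pics/mask0.png",np.vstack([o[:,95:410],o[:,512+95:512+410]]).repeat(2,0).repeat(2,1))
E
```

```text
cam [0.36822853 0.01645545 1.24087573]
Lround cent 615.5399646067426 236.3605105582931 rect ((615.6339111328125, 236.5675048828125), (95.45936584472656, 97.33868408203125), 89.3646469116211) circ ((615.3733520507812, 236.4573211669922), 50.647911071777344)
   grip ((611.5431518554688, 233.07943725585938), (19.29146385192871, 19.8540096282959), 89.57212829589844)
Lsmall cent 624.4119576068136 -219.62030317323686 rect ((624.0585327148438, -219.12155151367188), (69.88536834716797, 73.88368225097656), 43.19211959838867) circ ((624.3298950195312, -219.64553833007812), 37.83877944946289)
   grip ((620.4550170898438, -216.268310546875), (22.57431411743164, 23.295522689819336), 87.27092742919922)
Lsq cent 650.9096739605479 1.8309379064855513 rect ((650.9392700195312, 1.7235183715820312), (88.75851440429688, 89.63728332519531), 53.09950637817383) circ ((650.634033203125, 2.1417040824890137), 58.99396514892578)
   grip ((647.7780151367188, 2.1796226501464844), (20.750967025756836, 39.24998474121094), 44.021751403808594)
Lobl cent 465.38002787752225 -151.93729130648714 rect ((465.2425231933594,
[... 399 characters left out ...]
92413330078) ((521.4305419921875, -427.81439208984375), 43.361351013183594)
Jsmall cent 510.45168501551547 456.2943659985605 ((510.9842224121094, 458.59503173828125), (23.950883865356445, 62.81850051879883), 70.46202850341797) ((506.979248046875, 447.30908203125), 31.40934944152832)
Jsq cent 354.1542641554104 329.6947845327974 ((358.56939697265625, 326.5152587890625), (77.91999053955078, 75.84332275390625), 85.58306121826172) ((351.09454345703125, 327.8797302246094), 46.64015197753906)
Jobl cent 484.57450506010326 -11.555259736044304 ((480.5889892578125, -10.372383117675781), (62.55034637451172, 102.5661392211914), 52.56591796875) ((481.3847961425781, -9.025690078735352), 57.980411529541016)
```

View pics/mask0.png

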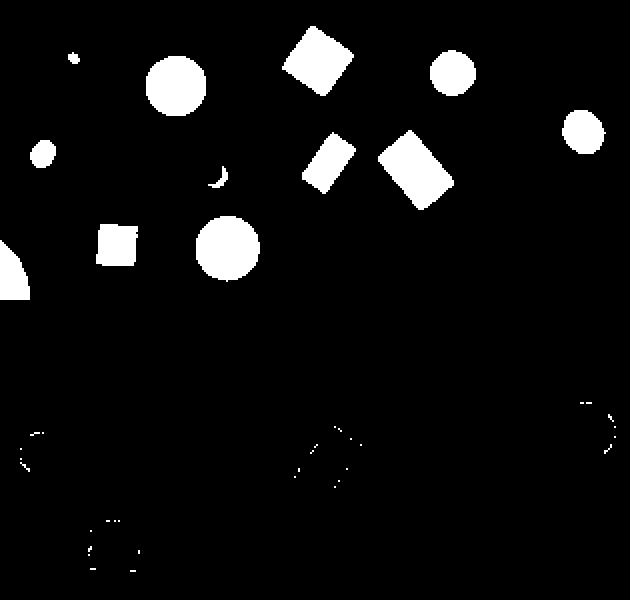

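Run:
```python
from h import *
d=manip.get_image("top");im=d["color"]
b,g,r=[im[:,:,i].astype(int) for i in range(3)]
# table warm: r-b ; white: r-b small
m=((r-b<=8)&(g>95)).astype(np.uint8)
vis=[]
for n,(x,y),w,z in [("Jround",(387,185),22,.06),("Jsmall",(116,197),17,.064),("Jsq",(154,242),22,.056),("Jobl",(259,201),26,.052)]:
    a=im[y-26:y+26,x-26:x+26]; k=np.repeat(m[y-26:y+26,x-26:x+26,None]*255,3,2)
    vis.append(cv2.resize(np.vstack([a,k]),None,fx=3.5,fy=3.5,interpolation=0))
    mm=np.zeros_like(m);mm[y-w:y+w,x-w:x+w]=m[y-w:y+w,x-w:x+w]
    # keep biggest component
    nn,l,st,_=cv2.connectedComponentsWithStats(mm,connectivity=8);i=1+st[1:,4].argmax();mm=(l==i).astype(np.uint8)
    cs,hi=cv2.findContours(mm,cv2.RETR_CCOMP,1)
    for c in sorted(cs,key=cv2.contourArea)[-2:]:
        P=(ray(d,c[:,0]+0.,z)[:,:2]*1000).astype(np.float32);hull=cv2.convexHull(P);M=cv2.moments(hull)
        print(n,round(M['m10']/M['m00'],1),round(M['m01']/M['m00'],1),"rect",np.round(np.hstack([*cv2.minAreaRect(hull)]),1),"circ",cv2.minEnclosingCircle(hull))
cv2.imwrite("pics/jars0.png",np.hstack(vis))
```

```text
Jround 516.1 -414.0 rect [ 515.5 -413.4   85.8   79.5   88.4] circ ((517.210693359375, -413.7051696777344), 43.64817428588867)
Jround 516.8 -416.5 rect [ 516.9 -416.6   91.5   95.8   86.3] circ ((516.6295776367188, -416.3209228515625), 48.25166702270508)
Jsmall 504.4 438.1 rect [505.1 437.9  56.6  54.3  44.5] circ ((504.6875915527344, 438.21331787109375), 30.445295333862305)
Jsmall 504.6 440.4 rect [505.  441.1  69.6  65.6   0.6] circ ((504.40216064453125, 439.4963073730469), 35.43416976928711)
Jsq 366.9 351.8 rect [364.7 354.4  27.4  81.7  76.5] circ ((363.27508544921875, 348.6625671386719), 40.8730354309082)
Jobl 476.8 -9.7 rect [476.6  -9.8  64.1 102.3  53.6] circ ((476.8345031738281, -10.298507690429688), 55.80574035644531)
Jobl 478.5 -10.2 rect [478.6 -10.1  68.5 109.4  53.8] circ ((478.1892395019531, -10.529687881469727), 60.8123779296875)
```

View pics/jars0.png

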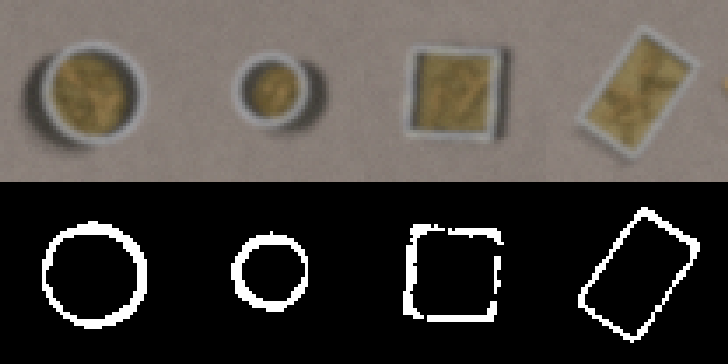

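```bash
cat >> h.py <<'E'
def yaw(s):
    w,x,y,z=s["tcp_rot"];return np.degrees(np.arctan2(2*(x*y+w*z),1-2*(y*y+z*z)))
def plan(x,y,z,psi):
    "mm, deg: prints turn needed then translation in tool axes AT target yaw"
    s=manip.read_state();p=s["position"]*1000;a=yaw(s)
    dpsi=(psi-a+90)%180-90
    t=np.radians(psi);
    dx,dy=x-p[0],y-p[1]
    e=a+dpsi;t=np.radians(e)
    print("t",round(s["t"],2),"pos",p.round(1),"yaw",round(a,1),"q",s["qpos"].round(2),"F",s["force"].round(1),"gap",round(s["finger_gap"],4))
    w,qx,qy,qz=s["tcp_rot"];print("tool z",np.round([2*(qx*qz+w*qy),2*(qy*qz-w*qx),1-2*(qx*qx+qy*qy)],4))
    print("turn about tool z:",round(-dpsi,1),"then shift mm", np.round([dx*np.cos(t)+dy*np.sin(t),dx*np.sin(t)-dy*np.cos(t),p[2]-z],1))
E
python3 - <<'E'
from h import *
d=manip.get_image("top");im=d["color"]
b,g,r=[im[:,:,i].astype(int) for i in range(3)]
m=((r-b<=8)&(g>95)).astype(np.uint8)
x,y,w=152,242,20
mm=np.zeros_like(m);mm[y-w:y+w,x-w:x+w]=m[y-w:y+w,x-w:x+w]
nn,l,st,_=cv2.connectedComponentsWithStats(mm,connectivity=8)
for i in range(1,nn):
    if st[i,4]<8: mm[l==i]=0
P=ray(d,np.argwhere(mm)[:,::-1],.056)[:,:2]*1000
print(cv2.minAreaRect(P.astype(np.float32)),st[1:])
plan(615,236,220,21)
E
```

```text
((358.72625732421875, 323.0928955078125), (83.66746520996094, 84.90719604492188), 85.5667953491211) [[139 228  29  27 128]
 [165 237   2  10  18]
 [168 249   1   1   1]
 [146 250  20   7  53]]
t 0.3 pos [150.8 606.4 222.4] yaw 76.0 q [-1.4   0.41 -0.01  1.6   0.01  1.13 -0.08] F [0.2 0.3 0.1] gap 0.088
tool z [-1.e-04 -5.e-04 -1.e+00]
turn about tool z: 55.0 then shift mm [300.6 512.1   2.4]
```

Emit:
{"api": "apply_moves", "payload": {
  "delta_pos": [
    [0,0.03,0],
    [0,0.03,0],
    [0,0.03,0],
    [0,0.03,0]
  ],
  "delta_rot": [
    [0,0,7],
    [0,0,7],
    [0,0,7],
    [0,0,7]
  ],
  "hand": 0.06
}}

```text
t: 0.7
position: [0.2602, 0.5568, 0.2225]
tcp_rot: [0.0, 0.914, 0.405, 0.0]
force: [0.8, 0.5, -0.0]
finger_gap: 0.0614
```

Run:
```python
from h import *
plan(615,236,150,21)
```

```text
t 0.7 pos [260.2 556.8 222.5] yaw 47.7 q [-1.3   0.39  0.12  1.63 -0.05  1.12 -0.33] F [ 0.8  0.5 -0. ] gap 0.0614
tool z [ 1.e-04 -0.e+00 -1.e+00]
turn about tool z: 26.7 then shift mm [216.3 426.7  72.5]
```

Emit:
{"api": "apply_moves", "payload": {
  "delta_pos": [
    [0,0,0],
    [0,0,0],
    [0,0,0],
    [0,0,0],
    [0.022,0.043,0.007],
    [0.022,0.043,0.007],
    [0.022,0.043,0.007],
    [0.022,0.043,0.007],
    [0.022,0.043,0.007],
    [0.022,0.043,0.007],
    [0.022,0.043,0.007]
  ],
  "delta_rot": [
    [0,0,6.7],
    [0,0,6.7],
    [0,0,6.7],
    [0,0,6.7],
    [0,0,0],
    [0,0,0],
    [0,0,0],
    [0,0,0],
    [0,0,0],
    [0,0,0],
    [0,0,0]
  ]
}}

```text
t: 1.8
position: [0.5129, 0.3311, 0.1735]
tcp_rot: [-0.0, 0.983, 0.184, 0.0]
force: [-0.7, 0.6, 0.0]
finger_gap: 0.06
```

Run:
```python
from h import *
plan(615,236,150,21)
cv2.imwrite("pics/w1.png",manip.get_image("wrist")["color"])
```

```text
t 1.8 pos [512.9 331.1 173.5] yaw 21.3 q [-0.88  0.44  0.31  1.71 -0.15  1.02 -0.15] F [-0.7  0.6  0. ] gap 0.06
tool z [ 2.e-04  4.e-04 -1.e+00]
turn about tool z: 0.3 then shift mm [ 61.3 125.4  23.5]
```

View pics/w1.png

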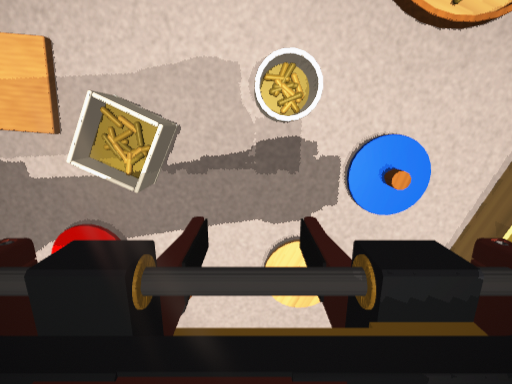

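The wrist view shows the square jar around (122,140) and the small round jar around (289,84). I'll measure both rims here.

Run:
```python
from h import *
import pickle
d=manip.get_image("wrist");pickle.dump(d,open("w1.pkl","wb"))
im=d["color"]
cv2.imwrite("pics/w1c.png",np.hstack([cv2.resize(im[75:205,50:190],None,fx=3.5,fy=3.5,interpolation=2)[:455],cv2.resize(im[35:135,245:335],None,fx=3.5,fy=3.5,interpolation=2)[:350]] if 0 else [cv2.resize(im[75:205,50:190],(490,455)),cv2.resize(im[35:135,245:335],(300,455))]))
```

```text
(no output)
```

View pics/w1c.png

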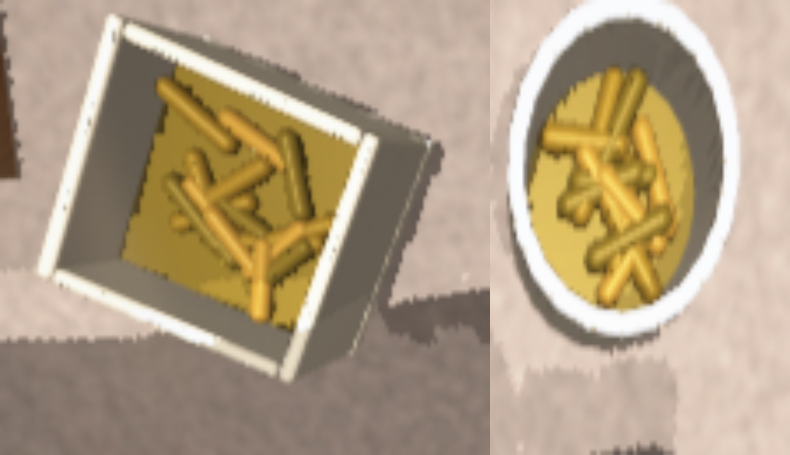

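Run:
```python
from h import *
import pickle
d=pickle.load(open("w1.pkl","rb"));im=d["color"]
c=np.array([(112,15),(38,275),(290,381),(380,137)])/3.5+[50,75]
P=ray(d,c,.056)[:,:2]*1000;print(P.round(1),"centre",P.mean(0))
for i in range(4):
    e=P[(i+1)%4]-P[i];print(np.linalg.norm(e).round(1),np.degrees(np.arctan2(e[1],e[0]))%90)
v=im.min(2);m=np.zeros(v.shape,np.uint8);m[35:135,245:335]=(v[35:135,245:335]>195)
cc=max(cv2.findContours(m,0,1)[0],key=cv2.contourArea)
P=(ray(d,cc[:,0],.064)[:,:2]*1000).astype(np.float32);h=cv2.convexHull(P);M=cv2.moments(h)
print("small",M['m10']/M['m00'],M['m01']/M['m00'],cv2.minAreaRect(h))
plan(615,236,62,21)
```

```text
[[325.9 366.5]
 [319.8 288. ]
 [397.1 283. ]
 [403.6 361.4]] centre [361.60310546 324.74210415]
78.7 85.56014352312889
77.5 86.30739422190784
78.7 85.30155574724493
77.9 86.27462502926167
small 506.23053296298247 440.2229505525146 ((506.21368408203125, 439.5914306640625), (64.84346008300781, 62.775062561035156), 20.745162963867188)
t 1.9 pos [516.9 324.9 173. ] yaw 20.6 q [-0.87  0.44  0.31  1.71 -0.15  1.02 -0.15] F [ 0.4 -0.1 -0.4] gap 0.0598
tool z [ 0.0022 -0.0039 -1.    ]
turn about tool z: -0.4 then shift mm [ 59.7 118.2 111. ]
```

Emit:
{"api": "apply_moves", "payload": {
  "delta_pos": [
    [0.015,0.03,0.015],
    [0.015,0.03,0.015],
    [0.015,0.03,0.015],
    [0.0147,0.0282,0.015],
    [0,0,0.025],
    [0,0,0.025],
    [0,0,0]
  ],
  "delta_rot": [
    [0,0,0],
    [0,0,0],
    [0,0,0],
    [0,0,0],
    [0,0,0],
    [0,0,0],
    [0,0,0]
  ]
}}

```text
t: 2.6
position: [0.6076, 0.2434, 0.0601]
tcp_rot: [0.001, 0.983, 0.184, -0.003]
force: [-0.8, -0.7, 0.2]
finger_gap: 0.0601
```

Run:
```python
from h import *
d=manip.get_image("wrist")
plan(615.5,236.4,22,21)
print(proj(d,[.6155,.2364,.044]))
cv2.imwrite("pics/w2.png",d["color"])
```

```text
t 2.65 pos [608.7 243.9  62.2] yaw 21.3 q [-0.65  0.64  0.29  1.67 -0.22  0.87  0.1 ] F [0.5 0.5 1.6] gap 0.0599
tool z [-0.0032 -0.0013 -1.    ]
turn about tool z: 0.3 then shift mm [ 3.6  9.5 40.2]
[[260.6016374 236.2711723]]
```

View pics/w2.png

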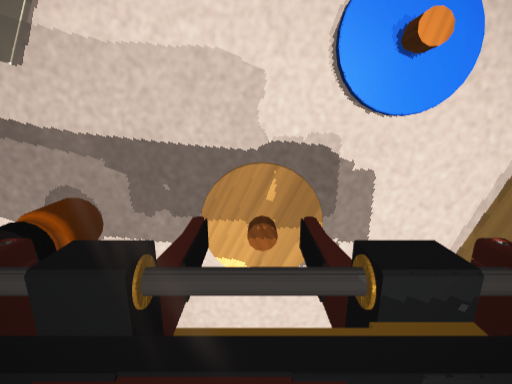

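Run:
```python
from h import *
d=manip.get_image("wrist");im=d["color"];s=manip.read_state()
p=s["position"];print(p,proj(d,[p[0],p[1],.044]))
h=cv2.cvtColor(im,cv2.COLOR_BGR2HSV)
b=im[200:265,225:300].astype(int)
print(h[231,262],h[245,262],h[200,240],h[180,260])
cv2.imwrite("pics/w2c.png",cv2.resize(im[150:300,180:345],None,fx=4,fy=4))
# flange visible arc points at z=.018: fit circle
m=((h[:,:,1]>60)&(h[:,:,0]>8)&(h[:,:,0]<28)).astype(np.uint8);m[:150]=0;m[:, :195]=0;m[:,330:]=0;m[215:]=0
c=max(cv2.findContours(m,0,1)[0],key=cv2.contourArea)[:,0];c=c[c[:,1]<213]
P=ray(d,c,.018)[:,:2]*1000
A=np.c_[2*P,np.ones(len(P))];q=np.linalg.lstsq(A,(P**2).sum(1),rcond=None)[0];print(q[:2],np.sqrt(q[2]+q[0]**2+q[1]**2))
```

```text
[0.60974736 0.24434886 0.06374617] [[255.34938594 222.85558864]]
[ 13 193 102] [ 12 193 151] [ 16 158 166] [ 16 157 166]
[616.03688397 237.92259976] 48.69659629867089
```

View pics/w2c.png

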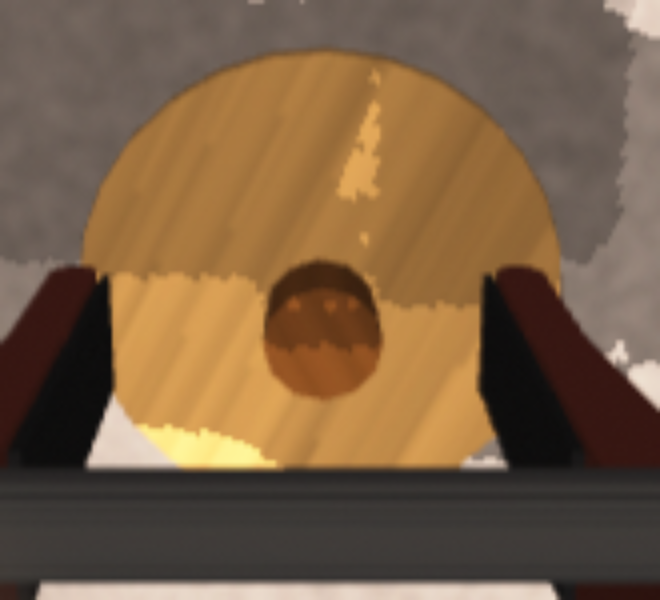

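Emit:
{"api": "apply_moves", "payload": {
  "delta_pos": [
    [0.0037,0.009,0.01],
    [0,0,0.015],
    [0,0,0.0155],
    [0,0,0]
  ],
  "delta_rot": [
    [0,0,0.3],
    [0,0,0],
    [0,0,0],
    [0,0,0]
  ]
}}

```text
t: 3.1
position: [0.6149, 0.2364, 0.0203]
tcp_rot: [0.0, 0.983, 0.182, -0.002]
force: [-0.3, -0.2, -0.2]
finger_gap: 0.0602
```

Run:
```python
from h import *
plan(616,237.2,22,21)
```

```text
t 3.1 pos [614.9 236.4  20.3] yaw 20.9 q [-0.62  0.7   0.27  1.68 -0.24  0.8   0.12] F [-0.3 -0.2 -0.2] gap 0.0602
tool z [-0.004  -0.0016 -1.    ]
turn about tool z: -0.1 then shift mm [ 1.3 -0.4 -1.7]
```

Emit:
{"api": "apply_moves", "payload": {
  "delta_pos": [
    [0,0,0],
    [0,0,0],
    [0,0,0],
    [0,0,0],
    [0,0,-0.02],
    [0,0,-0.03],
    [0,0,-0.04],
    [0,0,-0.04],
    [0,0,0]
  ],
  "delta_rot": [
    [0,0,0],
    [0,0,0],
    [0,0,0],
    [0,0,0],
    [0,0,0],
    [0,0,0],
    [0,0,0],
    [0,0,0],
    [0,0,0]
  ],
  "hand": 0.0
}}

```text
t: 4.0
position: [0.6202, 0.2378, 0.1598]
tcp_rot: [-0.001, 0.983, 0.181, 0.005]
force: [1.0, 0.3, 0.3]
finger_gap: 0.0002
```

Run:
```python
from h import *
plan(517,-415,150,-30)
cv2.imwrite("pics/w3.png",manip.get_image("wrist")["color"])
```

```text
t 4.0 pos [620.2 237.8 159.8] yaw 20.9 q [-0.66  0.54  0.32  1.59 -0.19  1.04  0.08] F [1.  0.3 0.3] gap 0.0002
tool z [ 0.0092  0.0045 -0.9999]
turn about tool z: 50.9 then shift mm [237.1 617.    9.8]
```

View pics/w3.png

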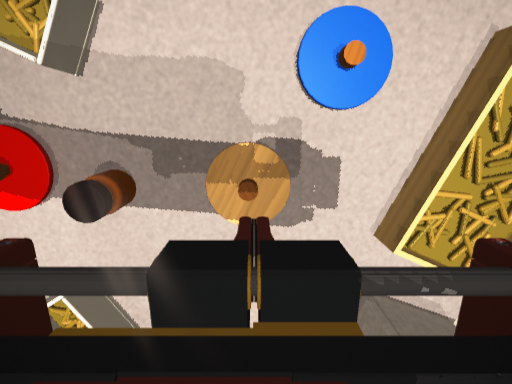

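The grasp missed: the gap is 0, and the lid is still on the table at (248,182). I lifted before the fingers had closed. I'll re-measure and retry with a longer close.

```bash
cat >> h.py <<'E'
def circ(P):
    A=np.c_[2*P,np.ones(len(P))];q=np.linalg.lstsq(A,(P**2).sum(1),rcond=None)[0];return q[:2].round(1),np.sqrt(q[2]+q[0]**2+q[1]**2).round(1)
E
python3 - <<'E'
from h import *
d=manip.get_image("wrist");im=d["color"];s=manip.read_state();p=s["position"]
h=cv2.cvtColor(im,cv2.COLOR_BGR2HSV)
m=((h[:,:,1]>60)&(h[:,:,0]>8)&(h[:,:,0]<28)).astype(np.uint8);m[:130]=0;m[:, :195]=0;m[:,300:]=0;m[217:]=0
c=max(cv2.findContours(m,0,1)[0],key=cv2.contourArea)[:,0];c=c[c[:,1]<213]
print(circ(ray(d,c,.018)[:,:2]*1000))
b=((im[:,:,0]>150)&(im[:,:,2]<80)).astype(np.uint8)
print("TCP px",proj(d,p),p, "knob",ray(d,[(248,190)],.044)*1000)
t=manip.get_image("top")
ht=cv2.cvtColor(t["color"],cv2.COLOR_BGR2HSV);mt=((ht[:,:,1]>70)&(ht[:,:,0]<30)).astype(np.uint8)
cv2.imwrite("pics/t3.png",cv2.resize(t["color"][110:270,80:410],None,fx=2.4,fy=2.4))
plan(616,237,22,21)
E
```

```text
(array([615. , 236.1]), np.float64(49.4))
TCP px [[251.52537268 231.18099388]] [0.61730274 0.23719569 0.15452738] knob [[613.30048621 236.84331534  44.        ]]
t 4.15 pos [616.5 237.  153.1] yaw 20.9 q [-0.66  0.54  0.32  1.6  -0.19  1.03  0.08] F [-0.4  0.5 -0.3] gap 0.0007
tool z [ 0.e+00  3.e-04 -1.e+00]
turn about tool z: -0.1 then shift mm [ -0.4  -0.2 131.1]
```

View pics/t3.png

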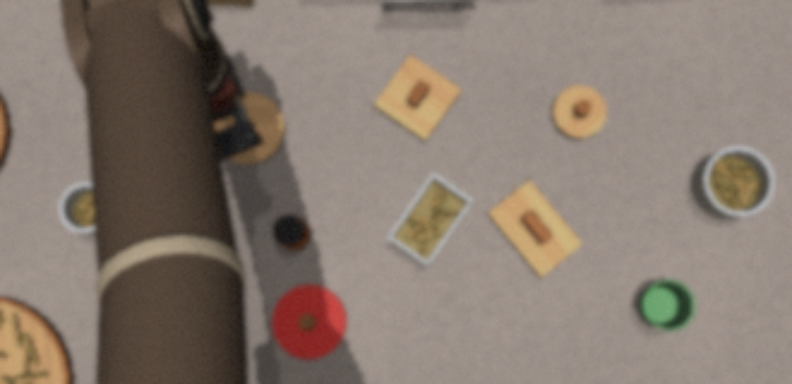

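Emit:
{"api": "apply_moves", "payload": {
  "delta_pos": [
    [-0.001,0,0.03],
    [0,0,0.03],
    [0,0,0.025],
    [0,0,0.02],
    [0,0,0.013],
    [0,0,0.012],
    [0,0,0],
    [0,0,0]
  ],
  "delta_rot": [
    [0,0,0],
    [0,0,0],
    [0,0,0],
    [0,0,0],
    [0,0,0],
    [0,0,0],
    [0,0,0],
    [0,0,0]
  ],
  "hand": 0.045
}}

```text
t: 4.95
position: [0.6161, 0.2365, 0.0233]
tcp_rot: [0.0, 0.983, 0.182, 0.0]
force: [-0.2, 0.5, -0.6]
finger_gap: 0.0449
```

Emit:
{"api": "apply_moves", "payload": {
  "delta_pos": [
    [0,0,0],
    [0,0,0],
    [0,0,0],
    [0,0,0],
    [0,0,0],
    [0,0,0]
  ],
  "delta_rot": [
    [0,0,0],
    [0,0,0],
    [0,0,0],
    [0,0,0],
    [0,0,0],
    [0,0,0]
  ],
  "hand": 0.0
}}

```text
t: 5.55
position: [0.6162, 0.2367, 0.0238]
tcp_rot: [-0.0, 0.983, 0.182, 0.0]
force: [-0.4, 0.1, 6.2]
finger_gap: 0.021
```

Run:
```python
from h import *
plan(615,236,22,21)
cv2.imwrite("pics/w4.png",manip.get_image("wrist")["color"])
```

```text
t 5.55 pos [616.2 236.7  23.8] yaw 20.9 q [-0.63  0.69  0.27  1.68 -0.24  0.8   0.12] F [-0.4  0.1  6.2] gap 0.021
tool z [ 7.e-04  5.e-04 -1.e+00]
turn about tool z: -0.1 then shift mm [-1.3  0.2  1.8]
```

View pics/w4.png

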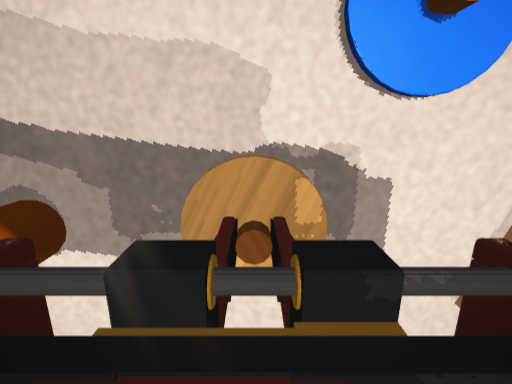

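Emit:
{"api": "apply_moves", "payload": {
  "delta_pos": [
    [0,0,0],
    [0,0,0],
    [0,0,-0.01],
    [0,0,-0.02],
    [0,0,-0.03],
    [0,0,-0.03],
    [0,0,-0.03],
    [0,0,0],
    [0,0,0]
  ],
  "delta_rot": [
    [0,0,0],
    [0,0,0],
    [0,0,0],
    [0,0,0],
    [0,0,0],
    [0,0,0],
    [0,0,0],
    [0,0,0],
    [0,0,0]
  ]
}}

```text
t: 6.5
position: [0.6159, 0.2366, 0.1438]
tcp_rot: [-0.0, 0.983, 0.182, 0.001]
force: [-0.1, 0.7, -1.5]
finger_gap: 0.0214
```

Run:
```python
from h import *
plan(517,-415,150,-30)
cv2.imwrite("pics/w5.png",manip.get_image("wrist")["color"])
```

```text
t 6.5 pos [615.9 236.6 143.8] yaw 20.9 q [-0.66  0.55  0.32  1.61 -0.2   1.01  0.09] F [-0.1  0.7 -1.5] gap 0.0214
tool z [ 9.e-04  6.e-04 -1.e+00]
turn about tool z: 50.9 then shift mm [240.1 613.8  -6.2]
```

View pics/w5.png

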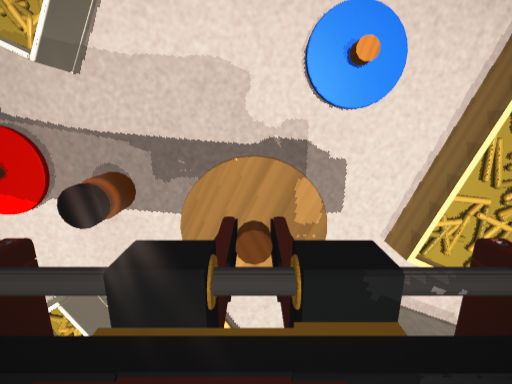

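Emit:
{"api": "apply_moves", "payload": {
  "delta_pos": [
    [-0.01,0.018,0],
    [-0.02,0.036,0],
    [-0.022,0.039,0],
    [-0.022,0.039,0],
    [-0.022,0.039,0],
    [-0.022,0.039,0],
    [-0.022,0.039,0],
    [-0.022,0.039,0],
    [-0.022,0.039,0],
    [-0.022,0.039,0],
    [-0.022,0.039,0],
    [-0.022,0.039,0]
  ],
  "delta_rot": [
    [0,0,0],
    [0,0,0],
    [0,0,0],
    [0,0,0],
    [0,0,0],
    [0,0,0],
    [0,0,0],
    [0,0,0],
    [0,0,0],
    [0,0,0],
    [0,0,0],
    [0,0,0]
  ]
}}

```text
t: 7.75
position: [0.5386, -0.2699, 0.1419]
tcp_rot: [-0.0, 0.983, 0.181, -0.001]
force: [0.4, -0.2, -1.2]
finger_gap: 0.0215
```

Emit:
{"api": "apply_moves", "payload": {
  "delta_pos": [
    [-0.022,0.039,0],
    [-0.018,0.03,0],
    [-0.01,0.018,0],
    [-0.006,0.009,0],
    [0,0,0],
    [0,0,0],
    [0,0,0]
  ],
  "delta_rot": [
    [0,0,0],
    [0,0,0],
    [0,0,0],
    [0,0,0],
    [0,0,0],
    [0,0,0],
    [0,0,0]
  ]
}}

```text
t: 8.45
position: [0.5236, -0.3752, 0.1428]
tcp_rot: [-0.001, 0.983, 0.183, 0.0]
force: [0.2, 0.2, -1.4]
finger_gap: 0.0214
```

Run:
```python
from h import *
plan(517,-415,110,21)
cv2.imwrite("pics/w6.png",manip.get_image("wrist")["color"])
```

```text
t 8.45 pos [ 523.6 -375.2  142.8] yaw 21.1 q [ 0.26  0.54  0.42  1.65 -0.25  1.    1.13] F [ 0.2  0.2 -1.4] gap 0.0214
tool z [-2.0e-04  1.3e-03 -1.0e+00]
turn about tool z: 0.1 then shift mm [-20.4  34.8  32.8]
```

View pics/w6.png

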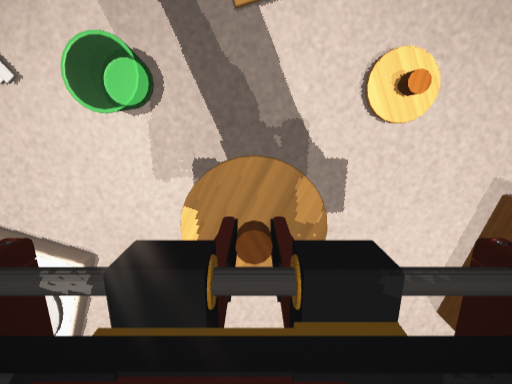

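Emit:
{"api": "apply_moves", "payload": {
  "delta_pos": [
    [-0.01,0.018,0],
    [-0.0097,0.0176,0.01],
    [0,0,0.02],
    [0,0,0.016],
    [0,0,0],
    [0,0,0]
  ],
  "delta_rot": [
    [0,0,0],
    [0,0,0],
    [0,0,0],
    [0,0,0],
    [0,0,0],
    [0,0,0]
  ]
}}

```text
t: 9.1
position: [0.5178, -0.4163, 0.097]
tcp_rot: [-0.0, 0.983, 0.182, -0.0]
force: [-0.1, -0.3, -1.0]
finger_gap: 0.0215
```

Run:
```python
from h import *
plan(518,-415.5,74,21)
d=manip.get_image("scene")
x,y=proj(d,[.518,-.415,.06])[0].astype(int);print(x,y)
cv2.imwrite("pics/s6.png",cv2.resize(d["color"][y-60:y+60,x-80:x+80],None,fx=5,fy=5,interpolation=2))
```

```text
t 9.1 pos [ 517.8 -416.3   97. ] yaw 21.0 q [ 0.34  0.62  0.4   1.63 -0.28  0.94  1.2 ] F [-0.1 -0.3 -1. ] gap 0.0215
tool z [-5.e-04  8.e-04 -1.e+00]
turn about tool z: 0.0 then shift mm [ 0.5 -0.7 23. ]
158 139
```

View pics/s6.png

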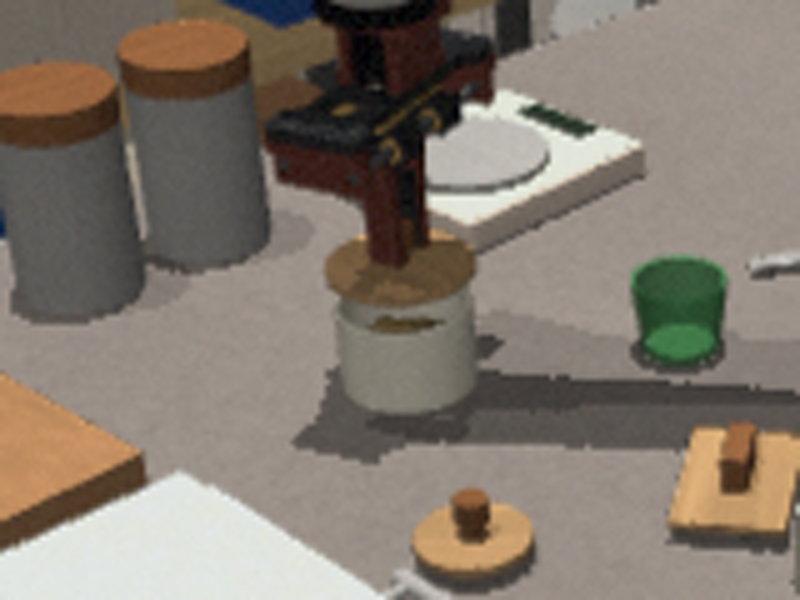

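Emit:
{"api": "apply_moves", "payload": {
  "delta_pos": [
    [-0.0006,-0.0021,0.005],
    [0,0,0.006],
    [0,0,0.005],
    [0,0,0.003],
    [0,0,0.002],
    [0,0,0]
  ],
  "delta_rot": [
    [0,0,0],
    [0,0,0],
    [0,0,0],
    [0,0,0],
    [0,0,0],
    [0,0,0]
  ]
}}

```text
t: 9.75
position: [0.5158, -0.4157, 0.0757]
tcp_rot: [-0.0, 0.983, 0.182, -0.0]
force: [-0.6, 0.7, -1.3]
finger_gap: 0.0214
```

Emit:
{"api": "apply_moves", "payload": {
  "delta_pos": [
    [0,0,0.001],
    [0,0,0.001],
    [0,0,0]
  ],
  "delta_rot": [
    [0,0,0],
    [0,0,0],
    [0,0,0]
  ]
}}

```text
t: 10.05
position: [0.516, -0.4157, 0.0741]
tcp_rot: [-0.0, 0.983, 0.182, 0.0]
force: [-0.3, -0.6, -1.4]
finger_gap: 0.0215
```

Emit:
{"api": "apply_moves", "payload": {
  "delta_pos": [
    [0,0,0.001],
    [0,0,0.0005],
    [0,0,0]
  ],
  "delta_rot": [
    [0,0,0],
    [0,0,0],
    [0,0,0]
  ]
}}

```text
t: 10.35
position: [0.5161, -0.4158, 0.0738]
tcp_rot: [0.0, 0.983, 0.182, 0.0]
force: [-3.2, 1.7, 7.3]
finger_gap: 0.0214
```

Emit:
{"api": "apply_moves", "payload": {
  "delta_pos": [
    [0,0,0],
    [0,0,0],
    [0,0,0],
    [0,0,-0.005],
    [0,0,-0.02],
    [0,0,-0.03],
    [0,0,-0.03],
    [0,0,0]
  ],
  "delta_rot": [
    [0,0,0],
    [0,0,0],
    [0,0,0],
    [0,0,0],
    [0,0,0],
    [0,0,0],
    [0,0,0],
    [0,0,0]
  ],
  "hand": 0.05
}}

```text
t: 11.15
position: [0.5177, -0.4176, 0.1625]
tcp_rot: [0.003, 0.983, 0.182, 0.003]
force: [0.2, 0.1, -0.2]
finger_gap: 0.0503
```

Run:
```python
from h import *
plan(624.5,-219.5,150,-20)
w=manip.get_image("wrist");d=manip.get_image("scene")
x,y=proj(d,[.518,-.415,.06])[0].astype(int)
a=cv2.resize(d["color"][y-40:y+40,x-55:x+55],(550,400))
cv2.imwrite("pics/s7.png",a);cv2.imwrite("pics/w7.png",w["color"])
```

```text
t 11.15 pos [ 517.7 -417.6  162.5] yaw 20.9 q [ 0.32  0.55  0.43  1.59 -0.25  1.05  1.18] F [ 0.2  0.1 -0.2] gap 0.0503
tool z [ 0.0059 -0.0042 -1.    ]
turn about tool z: 40.9 then shift mm [  32.6 -222.7   12.5]
```

View pics/s7.png

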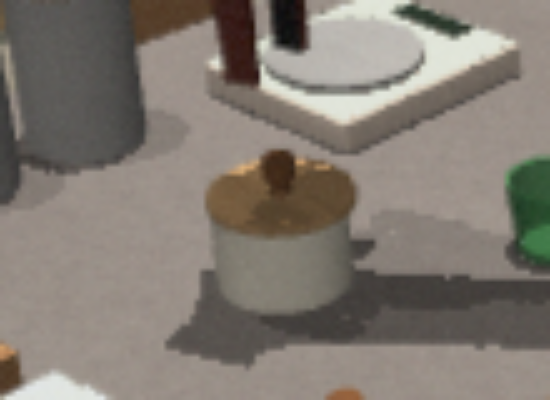

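View pics/w7.png

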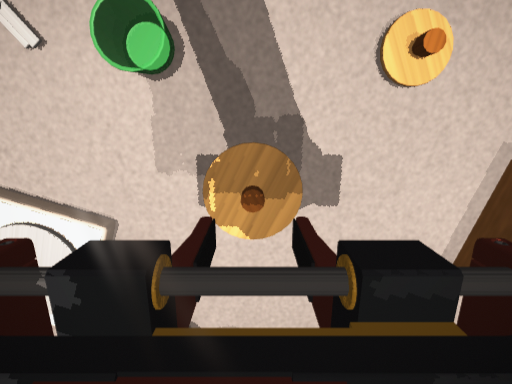

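```bash
cat >> h.py <<'E'
def lidhull(d,box,z=.018):
    im=d["color"];h=cv2.cvtColor(im,cv2.COLOR_BGR2HSV)
    m=((h[:,:,1]>75)&(h[:,:,0]>6)&(h[:,:,0]<30)).astype(np.uint8)
    x0,x1,y0,y1=box;k=np.zeros_like(m);k[y0:y1,x0:x1]=m[y0:y1,x0:x1]
    c=max(cv2.findContours(k,0,1)[0],key=cv2.contourArea)[:,0]
    H=cv2.convexHull((ray(d,c,z)[:,:2]*1000).astype(np.float32))
    M=cv2.moments(H);print("centre",round(M['m10']/M['m00'],1),round(M['m01']/M['m00'],1),"rect",np.round(np.hstack([*cv2.minAreaRect(H)]),1))
E
python3 - <<'E'
from h import *
d=manip.get_image("wrist")
lidhull(d,(360,480,0,110))
plan(625,-219.5,100,21)
E
```

```text
centre 624.1 -223.3 rect [ 624.  -223.1   75.8   72.3   21. ]
t 11.3 pos [ 515.8 -415.4  157.2] yaw 20.9 q [ 0.32  0.56  0.43  1.59 -0.25  1.05  1.18] F [-0.2  0.6 -0.2] gap 0.0497
tool z [-2.e-04  5.e-04 -1.e+00]
turn about tool z: -0.1 then shift mm [ 172.1 -143.7   57.2]
```

Emit:
{"api": "apply_moves", "payload": {
  "delta_pos": [
    [0.02,-0.017,0],
    [0.035,-0.029,0.01],
    [0.035,-0.029,0.01],
    [0.035,-0.029,0.01],
    [0.03,-0.025,0.01],
    [0.0157,-0.0139,0.01],
    [0,0,0],
    [0,0,0]
  ],
  "delta_rot": [
    [0,0,0],
    [0,0,0],
    [0,0,0],
    [0,0,0],
    [0,0,0],
    [0,0,0],
    [0,0,0],
    [0,0,0]
  ]
}}

```text
t: 12.1
position: [0.6232, -0.2225, 0.1067]
tcp_rot: [0.0, 0.983, 0.181, -0.001]
force: [-0.8, 0.4, 0.4]
finger_gap: 0.0497
```

Run:
```python
from h import *
d=manip.get_image("wrist");cv2.imwrite("pics/w8.png",d["color"])
plan(624.3,-221,23,21)
```

```text
t 12.15 pos [ 623.1 -223.7  107.4] yaw 20.8 q [ 0.01  0.6   0.39  1.63 -0.26  0.96  0.85] F [-0.1 -0.7  1.1] gap 0.0505
tool z [-0.0012 -0.0015 -1.    ]
turn about tool z: -0.2 then shift mm [ 2.1 -2.1 84.4]
```

View pics/w8.png

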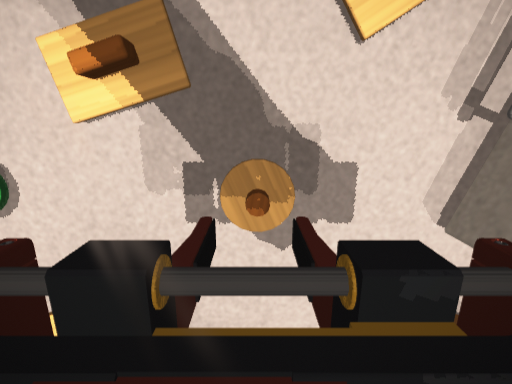

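Run:
```python
from h import *
d=manip.get_image("wrist")
lidhull(d,(210,300,150,236))
lidhull(d,(25,200,0,135))
plan(624.3,-221,23,21)
print(proj(d,[.6243,-.221,.044]))
```

```text
centre 625.7 -220.7 rect [ 625.7 -220.6   72.9   73.1   20.9]
centre 468.4 -153.9 rect [ 468.5 -153.4  114.    74.5   37.3]
t 12.2 pos [ 623.2 -224.2  107.8] yaw 20.7 q [ 0.01  0.6   0.39  1.63 -0.27  0.96  0.85] F [-0.4 -0.   0. ] gap 0.0499
tool z [-5.0e-04 -1.5e-03 -1.0e+00]
turn about tool z: -0.3 then shift mm [ 2.2 -2.6 84.8]
[[256.20001646 202.16345216]]
```

Emit:
{"api": "apply_moves", "payload": {
  "delta_pos": [
    [0.0035,-0.0026,0.015],
    [0,0,0.025],
    [0,0,0.02],
    [0,0,0.015],
    [0,0,0.0098],
    [0,0,0],
    [0,0,0]
  ],
  "delta_rot": [
    [0,0,0],
    [0,0,0],
    [0,0,0],
    [0,0,0],
    [0,0,0],
    [0,0,0],
    [0,0,0]
  ]
}}

```text
t: 12.9
position: [0.6269, -0.218, 0.0232]
tcp_rot: [0.0, 0.983, 0.181, 0.0]
force: [-0.4, -0.6, 0.2]
finger_gap: 0.0499
```

Emit:
{"api": "apply_moves", "payload": {
  "delta_pos": [
    [0,0,0],
    [0,0,0],
    [0,0,0],
    [0,0,0],
    [0,0,0],
    [0,0,0],
    [0,0,0],
    [0,0,0]
  ],
  "delta_rot": [
    [0,0,0],
    [0,0,0],
    [0,0,0],
    [0,0,0],
    [0,0,0],
    [0,0,0],
    [0,0,0],
    [0,0,0]
  ],
  "hand": 0.0
}}

```text
t: 13.7
position: [0.6269, -0.2175, 0.0232]
tcp_rot: [0.0, 0.983, 0.182, 0.0]
force: [-1.4, 0.2, 5.4]
finger_gap: 0.0212
```

Emit:
{"api": "apply_moves", "payload": {
  "delta_pos": [
    [0,0,-0.01],
    [0,0,-0.02],
    [0,0,-0.03],
    [0,0,-0.035],
    [0,0,-0.03],
    [0,0,0],
    [0,0,0]
  ],
  "delta_rot": [
    [0,0,0],
    [0,0,0],
    [0,0,0],
    [0,0,0],
    [0,0,0],
    [0,0,0],
    [0,0,0]
  ]
}}

```text
t: 14.4
position: [0.6269, -0.2176, 0.1485]
tcp_rot: [0.0, 0.983, 0.182, 0.001]
force: [-1.2, 0.9, -1.3]
finger_gap: 0.0211
```

Run:
```python
from h import *
d=manip.get_image("wrist");cv2.imwrite("pics/w9.png",d["color"])
plan(505.5,439.8,150,21)
```

```text
t 14.45 pos [ 626.3 -217.2  147.3] yaw 20.9 q [-0.01  0.56  0.4   1.6  -0.25  1.03  0.83] F [ 0.1  0.3 -1.2] gap 0.0212
tool z [-7.e-04  4.e-04 -1.e+00]
turn about tool z: -0.1 then shift mm [ 122.7 -656.7   -2.7]
```

View pics/w9.png

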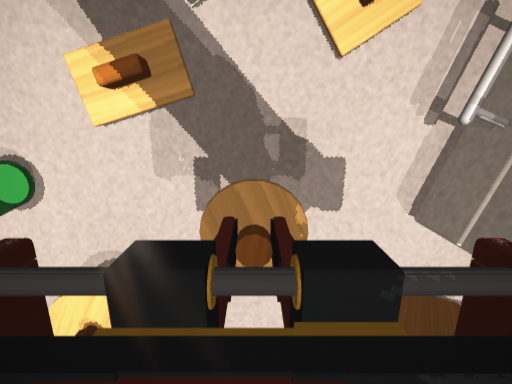

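Emit:
{"api": "apply_moves", "payload": {
  "delta_pos": [
    [0.004,-0.02,0],
    [0.0075,-0.04,0],
    [0.0083,-0.045,0],
    [0.0083,-0.045,0],
    [0.0083,-0.045,0],
    [0.0083,-0.045,0],
    [0.0083,-0.045,0],
    [0.0083,-0.045,0],
    [0.0083,-0.045,0],
    [0.0083,-0.045,0],
    [0.0083,-0.045,0],
    [0.0083,-0.045,0]
  ],
  "delta_rot": [
    [0,0,0],
    [0,0,0],
    [0,0,0],
    [0,0,0],
    [0,0,0],
    [0,0,0],
    [0,0,0],
    [0,0,0],
    [0,0,0],
    [0,0,0],
    [0,0,0],
    [0,0,0]
  ]
}}

```text
t: 15.65
position: [0.5313, 0.2938, 0.1463]
tcp_rot: [0.001, 0.983, 0.182, -0.001]
force: [0.4, 0.2, -0.3]
finger_gap: 0.0216
```

Emit:
{"api": "apply_moves", "payload": {
  "delta_pos": [
    [0.007,-0.035,0],
    [0.005,-0.02,0],
    [0,0,0],
    [0,0,0]
  ],
  "delta_rot": [
    [0,0,0],
    [0,0,0],
    [0,0,0],
    [0,0,0]
  ]
}}

```text
t: 16.05
position: [0.5246, 0.3463, 0.1469]
tcp_rot: [0.001, 0.983, 0.181, -0.001]
force: [1.5, -1.4, -0.6]
finger_gap: 0.0216
```

Run:
```python
from h import *
d=manip.get_image("wrist");cv2.imwrite("pics/w10.png",d["color"])
plan(504.8,441.7,110,21)
```

```text
t 16.1 pos [525.1 345.5 147.3] yaw 20.8 q [-0.88  0.5   0.32  1.68 -0.18  0.99 -0.14] F [ 0.2  0.5 -0.4] gap 0.0212
tool z [-3.0e-04 -2.1e-03 -1.0e+00]
turn about tool z: -0.2 then shift mm [ 15.5 -97.1  37.3]
```

View pics/w10.png

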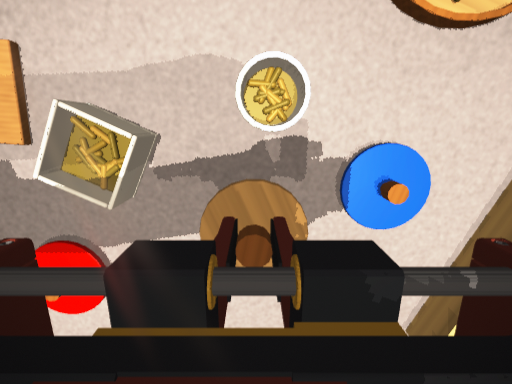

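Run:
```python
from h import *
d=manip.get_image("wrist");im=d["color"]
v=im.min(2);m=np.zeros(v.shape,np.uint8);m[45:135,228:318]=(v[45:135,228:318]>195)
cc=max(cv2.findContours(m,0,1)[0],key=cv2.contourArea)
P=(ray(d,cc[:,0],.064)[:,:2]*1000).astype(np.float32);h=cv2.convexHull(P);M=cv2.moments(h)
print("small",M['m10']/M['m00'],M['m01']/M['m00'],cv2.minAreaRect(h))
# lid in hand: flange ellipse at z = tcp-.0232+.018
s=manip.read_state();z=s["position"][2]-.0232+.018
lz=cv2.cvtColor(im,cv2.COLOR_BGR2HSV)
k=((lz[:,:,1]>75)&(lz[:,:,0]>6)&(lz[:,:,0]<30)).astype(np.uint8);k[:170]=0;k[232:]=0;k[:,:195]=0;k[:,315:]=0
c=max(cv2.findContours(k,0,1)[0],key=cv2.contourArea)[:,0];c=c[(c[:,1]<212)]
print(circ(ray(d,c,z)[:,:2]*1000),s["position"])
plan(504.8,441.7,110,21)
```

```text
small 508.59152547396366 444.16179944631324 ((507.34783935546875, 440.9952392578125), (77.75007629394531, 71.69625854492188), 20.788965225219727)
(array([525.1, 345. ]), np.float64(35.2)) [0.52526399 0.34531869 0.14755514]
t 16.15 pos [525.3 345.3 147.6] yaw 20.7 q [-0.88  0.5   0.32  1.68 -0.18  0.99 -0.14] F [-0.1  0.1 -0.1] gap 0.021
tool z [-1.0e-04 -1.7e-03 -1.0e+00]
turn about tool z: -0.3 then shift mm [ 15.4 -97.3  37.6]
```

Run:
```python
from h import *
d=manip.get_image("wrist");im=d["color"]
v=im.min(2)
for th in (205,215,225,235):
    m=np.zeros(v.shape,np.uint8);m[45:135,228:318]=(v[45:135,228:318]>th)
    cc=max(cv2.findContours(m,0,1)[0],key=cv2.contourArea)
    P=(ray(d,cc[:,0],.064)[:,:2]*1000).astype(np.float32);h=cv2.convexHull(P);M=cv2.moments(h)
    print("small",M['m10']/M['m00'],M['m01']/M['m00'],cv2.minAreaRect(h))
plan(505.5,441,110,21)
```

```text
small 506.5848581339716 442.6915568635496 ((505.8272705078125, 442.5965270996094), (65.40047454833984, 69.3327865600586), 10.763447761535645)
small 505.8912554060472 440.6181105818528 ((505.81390380859375, 440.39447021484375), (63.94490051269531, 65.17575073242188), 23.744306564331055)
small 505.84290478213796 440.5592108870386 ((505.7408142089844, 440.7605285644531), (64.22256469726562, 64.19290161132812), 85.28607940673828)
small 505.8549849542337 440.66423034116673 ((505.9772033691406, 440.59722900390625), (63.83320236206055, 63.71889114379883), 20.75409507751465)
t 16.2 pos [525.3 345.6 147.8] yaw 20.7 q [-0.88  0.5   0.32  1.68 -0.18  0.99 -0.14] F [ 0.1 -0.5 -1.3] gap 0.0213
tool z [ 1.0e-04 -1.1e-03 -1.0e+00]
turn about tool z: -0.3 then shift mm [ 15.7 -96.2  37.8]
```

Emit:
{"api": "apply_moves", "payload": {
  "delta_pos": [
    [0.004,-0.024,0],
    [0.005,-0.032,0],
    [0.004,-0.026,0],
    [0.0029,-0.0145,0.01],
    [0,0,0.02],
    [0,0,0.018],
    [0,0,0.004],
    [0,0,0],
    [0,0,0]
  ],
  "delta_rot": [
    [0,0,0],
    [0,0,0],
    [0,0,0],
    [0,0,0],
    [0,0,0],
    [0,0,0],
    [0,0,0],
    [0,0,0],
    [0,0,0]
  ]
}}

```text
t: 17.1
position: [0.5056, 0.4434, 0.0966]
tcp_rot: [-0.0, 0.983, 0.181, 0.0]
force: [0.7, -0.5, -0.2]
finger_gap: 0.0212
```

Run:
```python
from h import *
plan(505.6,441.4,80,21)
d=manip.get_image("scene")
x,y=proj(d,[.506,.44,.07])[0].astype(int);print(x,y)
cv2.imwrite("pics/s10.png",cv2.resize(d["color"][y-45:y+45,x-60:x+60],None,fx=6,fy=6,interpolation=2))
```

```text
t 17.1 pos [505.6 443.4  96.6] yaw 20.9 q [-0.98  0.62  0.28  1.61 -0.2   0.94 -0.26] F [ 0.7 -0.5 -0.2] gap 0.0212
tool z [ 8.e-04  4.e-04 -1.e+00]
turn about tool z: -0.1 then shift mm [-0.7  1.9 16.6]
389 256
```

View pics/s10.png

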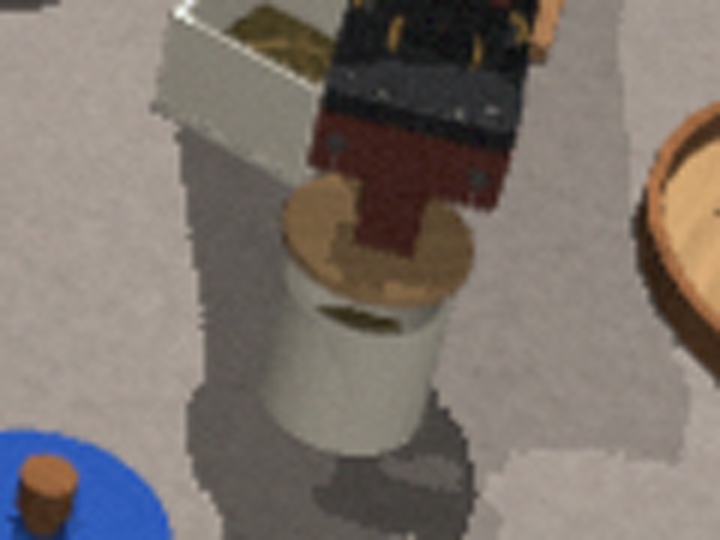

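Aligned within about 2 mm. I'll correct 2 mm and lower onto the rim; contact is expected at TCP z of about 77.

Emit:
{"api": "apply_moves", "payload": {
  "delta_pos": [
    [-0.0007,0.0019,0.004],
    [0,0,0.005],
    [0,0,0.004],
    [0,0,0.003],
    [0,0,0.001],
    [0,0,0],
    [0,0,0]
  ],
  "delta_rot": [
    [0,0,0],
    [0,0,0],
    [0,0,0],
    [0,0,0],
    [0,0,0],
    [0,0,0],
    [0,0,0]
  ]
}}

```text
t: 17.85
position: [0.5048, 0.4421, 0.0789]
tcp_rot: [-0.0, 0.983, 0.182, 0.0]
force: [1.1, -0.1, 0.1]
finger_gap: 0.0212
```

Emit:
{"api": "apply_moves", "payload": {
  "delta_pos": [
    [0,0,0.001],
    [0,0,0.001],
    [0,0,0]
  ],
  "delta_rot": [
    [0,0,0],
    [0,0,0],
    [0,0,0]
  ]
}}

```text
t: 18.15
position: [0.5048, 0.4421, 0.0773]
tcp_rot: [-0.0, 0.983, 0.182, 0.0]
force: [-1.1, 0.1, 3.2]
finger_gap: 0.0218
```

Emit:
{"api": "apply_moves", "payload": {
  "delta_pos": [
    [0,0,0.0005],
    [0,0,0],
    [0,0,0]
  ],
  "delta_rot": [
    [0,0,0],
    [0,0,0],
    [0,0,0]
  ]
}}

```text
t: 18.45
position: [0.5049, 0.4421, 0.0772]
tcp_rot: [-0.0, 0.983, 0.182, 0.0]
force: [-1.8, -1.0, 6.7]
finger_gap: 0.0217
```

Emit:
{"api": "apply_moves", "payload": {
  "delta_pos": [
    [0,0,0],
    [0,0,0],
    [0,0,0],
    [0,0,-0.005],
    [0,0,-0.02],
    [0,0,-0.03],
    [0,0,-0.03],
    [0,0,0],
    [0,0,0]
  ],
  "delta_rot": [
    [0,0,0],
    [0,0,0],
    [0,0,0],
    [0,0,0],
    [0,0,0],
    [0,0,0],
    [0,0,0],
    [0,0,0],
    [0,0,0]
  ],
  "hand": 0.05
}}

```text
t: 19.35
position: [0.505, 0.4422, 0.1621]
tcp_rot: [-0.001, 0.983, 0.182, 0.001]
force: [-0.1, -0.4, 0.5]
finger_gap: 0.05
```

Run:
```python
from h import *
plan(651,2,120,53)
w=manip.get_image("wrist");d=manip.get_image("scene")
x,y=proj(d,[.506,.44,.07])[0].astype(int)
cv2.imwrite("pics/s11.png",np.hstack([cv2.resize(d["color"][y-40:y+40,x-40:x+40],(380,380)),cv2.resize(w["color"][120:250,180:310],(380,380))]))
```

```text
t 19.35 pos [505.  442.2 162.1] yaw 20.9 q [-1.    0.55  0.3   1.56 -0.18  1.06 -0.28] F [-0.1 -0.4  0.5] gap 0.05
tool z [ 0.001   0.0012 -1.    ]
turn about tool z: -32.1 then shift mm [-263.7  381.6   42.1]
```

View pics/s11.png

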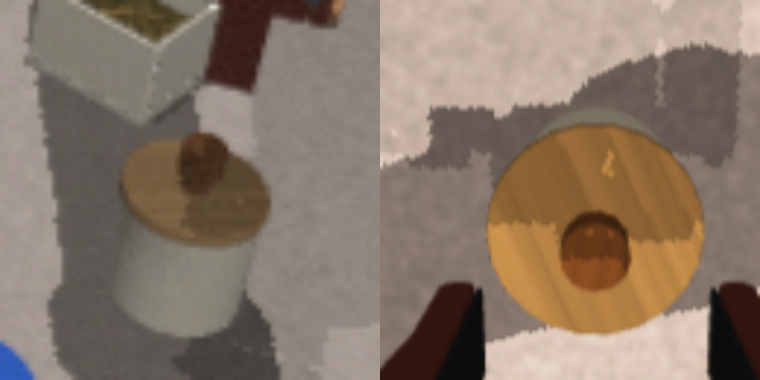

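Emit:
{"api": "apply_moves", "payload": {
  "delta_pos": [
    [0,0,0],
    [0,0,0],
    [0,0,0],
    [0,0,0],
    [-0.015,0.022,0],
    [-0.027,0.039,0],
    [-0.028,0.04,0.005],
    [-0.028,0.04,0.005],
    [-0.028,0.04,0.005],
    [-0.028,0.04,0.005],
    [-0.028,0.04,0.005],
    [-0.028,0.04,0.005]
  ],
  "delta_rot": [
    [0,0,-8],
    [0,0,-8],
    [0,0,-8],
    [0,0,-8],
    [0,0,0],
    [0,0,0],
    [0,0,0],
    [0,0,0],
    [0,0,0],
    [0,0,0],
    [0,0,0],
    [0,0,0]
  ]
}}

```text
t: 20.65
position: [0.6179, 0.091, 0.1298]
tcp_rot: [-0.0, 0.895, 0.446, -0.001]
force: [0.7, 0.4, 0.4]
finger_gap: 0.0502
```

Emit:
{"api": "apply_moves", "payload": {
  "delta_pos": [
    [-0.025,0.036,0.005],
    [-0.014,0.02,0],
    [0,0,0],
    [0,0,0]
  ],
  "delta_rot": [
    [0,0,0],
    [0,0,0],
    [0,0,0],
    [0,0,0]
  ]
}}

```text
t: 21.05
position: [0.6388, 0.0279, 0.125]
tcp_rot: [-0.001, 0.895, 0.445, -0.001]
force: [0.9, 0.8, -0.3]
finger_gap: 0.0502
```

Run:
```python
from h import *
d=manip.get_image("wrist");cv2.imwrite("pics/w12.png",d["color"])
plan(651,2,23,53)
```

```text
t 21.1 pos [638.7  29.3 125.3] yaw 53.0 q [-0.28  0.53  0.23  1.67 -0.14  0.96  0.92] F [-0.6  1.3 -0.2] gap 0.05
tool z [-1.9e-03  7.0e-04 -1.0e+00]
turn about tool z: -0.0 then shift mm [-14.4  26.2 102.3]
```

View pics/w12.png

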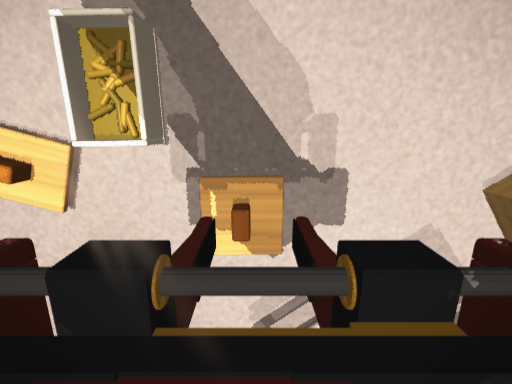

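Run:
```python
from h import *
d=manip.get_image("wrist");im=d["color"]
lidhull(d,(195,290,165,237))
h=cv2.cvtColor(im,cv2.COLOR_BGR2HSV)
m=((h[:,:,1]>75)&(h[:,:,0]>6)&(h[:,:,0]<30)).astype(np.uint8);m[:,:195]=0;m[:,290:]=0;m[:165]=0;m[237:]=0
r=[np.flatnonzero(m[y]) for y in range(180,212,4)]
L=np.array([(q[0],y) for q,y in zip(r,range(180,212,4))],float);R=np.array([(q[-1]+1,y) for q,y in zip(r,range(180,212,4))],float)
for A in(L,R):
    P=ray(d,A,.018)[:,:2]*1000;v=P[-1]-P[0];print("edge dir",np.degrees(np.arctan2(v[1],v[0]))%90,P.mean(0))
c=[np.flatnonzero(m[:,x])[0] for x in range(210,278,6)]
P=ray(d,np.c_[range(210,278,6),c],.018)[:,:2]*1000;v=P[-1]-P[0];print("top edge",np.degrees(np.arctan2(v[1],v[0]))%90,P.mean(0))
cv2.imwrite("pics/w12c.png",cv2.resize(im[0:155,40:175],None,fx=3.8,fy=3.8,interpolation=2))
import pickle;pickle.dump(d,open("w12.pkl","wb"))
plan(652,1,23,53)
```

```text
centre 642.5 10.0 rect [642.3   8.5  87.6  65.8  53. ]
edge dir 54.00973279067738 [605.17599305 -17.67614013]
edge dir 52.547334790914526 [657.78446713  52.16424323]
top edge 53.887654627413 [618.29807852  30.8161451 ]
t 21.15 pos [638.8  30.  125.6] yaw 53.0 q [-0.28  0.53  0.23  1.67 -0.14  0.96  0.92] F [-0.4  1.   0.4] gap 0.0501
tool z [-1.5e-03  9.0e-04 -1.0e+00]
turn about tool z: 0.0 then shift mm [-15.2  28.  102.6]
```

View pics/w12c.png

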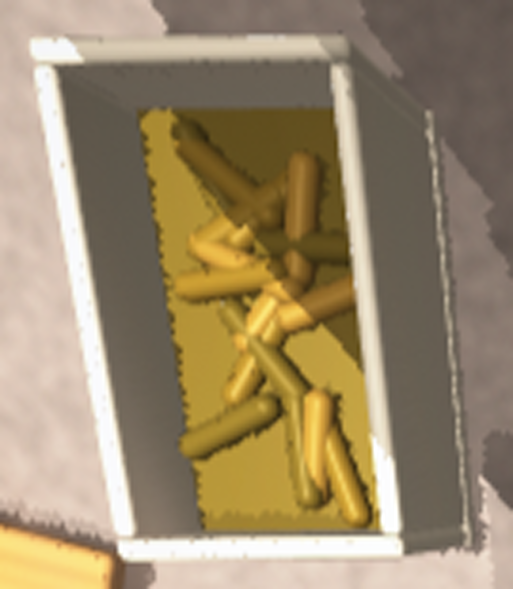

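Run:
```python
from h import *
import pickle
d=pickle.load(open("w12.pkl","rb"))
c=np.array([(29,39),(350,37),(403,555),(117,558)])/3.8+[40,0]
P=ray(d,c,.052)[:,:2]*1000;print(P.round(1),"centre",P.mean(0))
for i in range(4):
    e=P[(i+1)%4]-P[i];print(np.linalg.norm(e).round(1),np.degrees(np.arctan2(e[1],e[0]))%180)
plan(652.2,2,23,53)
```

```text
[[420.3  -5.3]
 [459.3  47. ]
 [542.4 -15.1]
 [503.6 -67.8]] centre [481.4154163  -10.31851021]
65.2 53.288376830264674
103.7 143.22735535776414
65.4 53.59248167717199
104.0 143.1289703974505
t 21.15 pos [638.8  30.  125.6] yaw 53.0 q [-0.28  0.53  0.23  1.67 -0.14  0.96  0.92] F [-0.4  1.   0.4] gap 0.0501
tool z [-1.5e-03  9.0e-04 -1.0e+00]
turn about tool z: 0.0 then shift mm [-14.3  27.6 102.6]
```

Emit:
{"api": "apply_moves", "payload": {
  "delta_pos": [
    [-0.008,0.014,0.01],
    [-0.0067,0.0135,0.02],
    [0,0,0.025],
    [0,0,0.025],
    [0,0,0.015],
    [0,0,0.0076],
    [0,0,0],
    [0,0,0]
  ],
  "delta_rot": [
    [0,0,0],
    [0,0,0],
    [0,0,0],
    [0,0,0],
    [0,0,0],
    [0,0,0],
    [0,0,0],
    [0,0,0]
  ]
}}

```text
t: 21.95
position: [0.6532, -0.0002, 0.0245]
tcp_rot: [0.0, 0.895, 0.446, 0.001]
force: [-0.7, 0.1, 0.1]
finger_gap: 0.0499
```

Emit:
{"api": "apply_moves", "payload": {
  "delta_pos": [
    [0.001,-0.002,0.001],
    [0,0,0],
    [0,0,0]
  ],
  "delta_rot": [
    [0,0,0],
    [0,0,0],
    [0,0,0]
  ]
}}

```text
t: 22.25
position: [0.6519, 0.0021, 0.0234]
tcp_rot: [0.0, 0.895, 0.446, 0.001]
force: [-0.1, 0.9, 0.1]
finger_gap: 0.0503
```

Emit:
{"api": "apply_moves", "payload": {
  "delta_pos": [
    [0,0,0],
    [0,0,0],
    [0,0,0],
    [0,0,0],
    [0,0,0],
    [0,0,0],
    [0,0,0],
    [0,0,0]
  ],
  "delta_rot": [
    [0,0,0],
    [0,0,0],
    [0,0,0],
    [0,0,0],
    [0,0,0],
    [0,0,0],
    [0,0,0],
    [0,0,0]
  ],
  "hand": 0.0
}}

```text
t: 23.05
position: [0.6516, 0.0018, 0.0227]
tcp_rot: [0.0, 0.895, 0.446, -0.0]
force: [-0.2, -0.6, -0.4]
finger_gap: 0.0178
```

Emit:
{"api": "apply_moves", "payload": {
  "delta_pos": [
    [0,0,-0.01],
    [0,0,-0.02],
    [0,0,-0.03],
    [0,0,-0.035],
    [0,0,-0.03],
    [0,0,0],
    [0,0,0]
  ],
  "delta_rot": [
    [0,0,0],
    [0,0,0],
    [0,0,0],
    [0,0,0],
    [0,0,0],
    [0,0,0],
    [0,0,0]
  ]
}}

```text
t: 23.75
position: [0.6519, 0.0019, 0.1489]
tcp_rot: [0.0, 0.895, 0.446, 0.001]
force: [0.4, 0.4, -0.6]
finger_gap: 0.0178
```

Run:
```python
from h import *
d=manip.get_image("wrist");cv2.imwrite("pics/w13.png",d["color"])
plan(361,325,150,86)
```

```text
t 23.8 pos [651.1   1.9 147.6] yaw 52.9 q [-0.24  0.53  0.24  1.62 -0.14  1.01  0.97] F [ 0.2  0.3 -0.6] gap 0.0176
tool z [-4.e-04  2.e-04 -1.e+00]
turn about tool z: -33.1 then shift mm [ 302.1 -312.    -2.4]
```

View pics/w13.png

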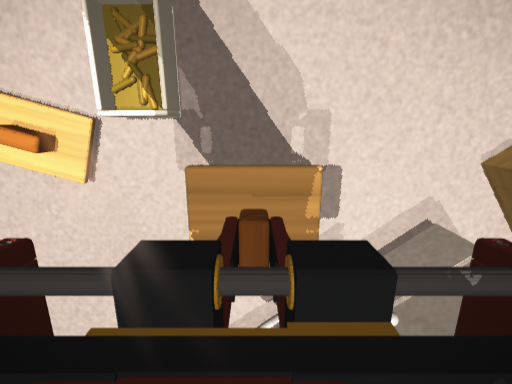

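Emit:
{"api": "apply_moves", "payload": {
  "delta_pos": [
    [0,0,0],
    [0,0,0],
    [0,0,0],
    [0,0,0],
    [0.015,-0.0155,0],
    [0.03,-0.031,0],
    [0.033,-0.034,0],
    [0.033,-0.034,0],
    [0.033,-0.034,0],
    [0.033,-0.034,0],
    [0.033,-0.034,0],
    [0.025,-0.026,0]
  ],
  "delta_rot": [
    [0,0,-8.3],
    [0,0,-8.3],
    [0,0,-8.3],
    [0,0,-8.2],
    [0,0,0],
    [0,0,0],
    [0,0,0],
    [0,0,0],
    [0,0,0],
    [0,0,0],
    [0,0,0],
    [0,0,0]
  ]
}}

```text
t: 25.0
position: [0.4228, 0.2546, 0.1466]
tcp_rot: [-0.001, 0.73, 0.683, -0.001]
force: [0.7, 1.1, -1.5]
finger_gap: 0.0178
```

Emit:
{"api": "apply_moves", "payload": {
  "delta_pos": [
    [0.015,-0.0155,0],
    [0,0,0],
    [0,0,0],
    [0,0,0]
  ],
  "delta_rot": [
    [0,0,0],
    [0,0,0],
    [0,0,0],
    [0,0,0]
  ]
}}

```text
t: 25.4
position: [0.4121, 0.2678, 0.1472]
tcp_rot: [0.0, 0.732, 0.682, -0.001]
force: [-0.2, -0.0, -1.2]
finger_gap: 0.0176
```

Run:
```python
from h import *
d=manip.get_image("wrist");cv2.imwrite("pics/w14.png",d["color"])
plan(361,325,100,86)
import pickle;pickle.dump(d,open("w14.pkl","wb"))
```

```text
t 25.45 pos [412.2 267.7 147.3] yaw 85.9 q [-0.66  0.27 -0.01  2.    0.01  0.87  0.82] F [-0.7 -0.8 -0.5] gap 0.0178
tool z [-5.e-04 -9.e-04 -1.e+00]
turn about tool z: -0.1 then shift mm [ 53.6 -55.   47.3]
```

View pics/w14.png

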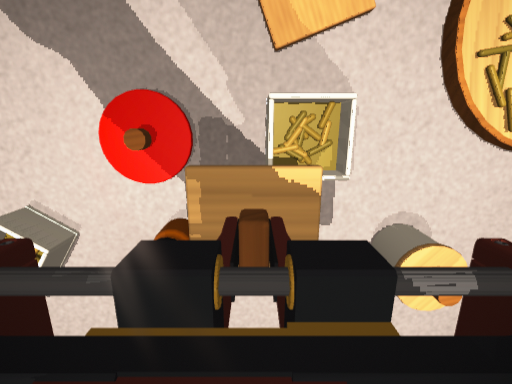

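Run:
```python
import cv2
im=cv2.imread("pics/w14.png")[80:200,180:370]
cv2.imwrite("pics/w14c.png",cv2.resize(im,None,fx=4,fy=4,interpolation=2))
```

```text
(no output)
```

View pics/w14c.png

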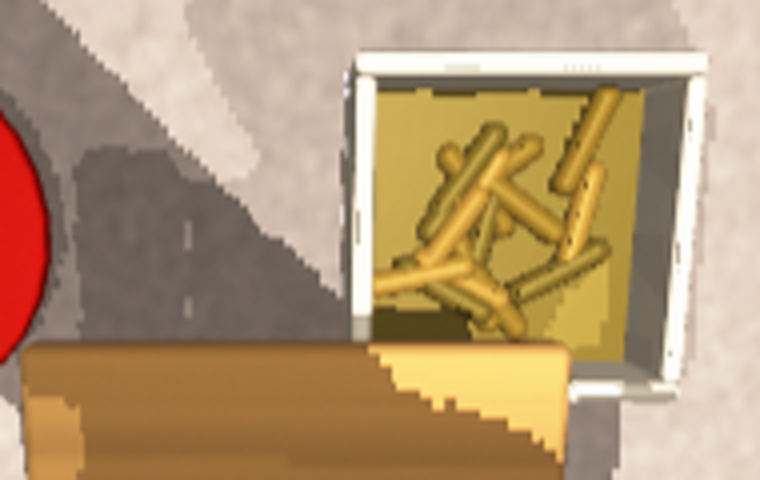

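Run:
```python
from h import *
import pickle
d=pickle.load(open("w14.pkl","rb"))
c=np.array([(357,53),(707,53),(680,398)])/4+[180,80]
P=ray(d,c,.056)[:,:2]*1000;print(P.round(1),"centre",(P[0]+P[2])/2)
for a,b in((0,1),(1,2)):
    e=P[b]-P[a];print(np.linalg.norm(e).round(1),np.degrees(np.arctan2(e[1],e[0]))%90)
# held lid top edge & sides at z
z=.1473-.0227+.018
c=np.array([(25,345),(570,345)])/4+[180,80]
Q=ray(d,c,z)[:,:2]*1000;e=Q[1]-Q[0];print("lid edge",Q.round(1),np.linalg.norm(e),np.degrees(np.arctan2(e[1],e[0]))%90)
t=np.radians(85.9);ty=np.array([np.sin(t),-np.cos(t)]);print("lid centre",Q.mean(0)+44*ty)
plan(361,325,90,85.8)
```

```text
[[318.  287.9]
 [323.5 365.5]
 [401.4 361. ]] centre [359.66732    324.46874805]
77.8 85.94634359774192
78.1 86.69231017993314
lid edge [[366.3 228.6]
 [372.3 313.4]] 84.97640846501845 85.97078783237146
lid centre [413.16030927 267.82975897]
t 25.45 pos [412.2 267.7 147.3] yaw 85.9 q [-0.66  0.27 -0.01  2.    0.01  0.87  0.82] F [-0.7 -0.8 -0.5] gap 0.0178
tool z [-5.e-04 -9.e-04 -1.e+00]
turn about tool z: 0.1 then shift mm [ 53.4 -55.2  57.3]
```

Emit:
{"api": "apply_moves", "payload": {
  "delta_pos": [
    [0.012,-0.0125,0],
    [0.018,-0.019,0],
    [0.014,-0.015,0],
    [0.009,-0.0097,0.01],
    [0,0,0.02],
    [0,0,0.02],
    [0,0,0.007],
    [0,0,0],
    [0,0,0]
  ],
  "delta_rot": [
    [0,0,0],
    [0,0,0],
    [0,0,0],
    [0,0,0],
    [0,0,0],
    [0,0,0],
    [0,0,0],
    [0,0,0],
    [0,0,0]
  ]
}}

```text
t: 26.35
position: [0.3598, 0.3256, 0.0912]
tcp_rot: [0.0, 0.732, 0.682, 0.0]
force: [-0.4, 0.8, -1.1]
finger_gap: 0.018
```

Run:
```python
from h import *
plan(360,324.6,71,85.9)
d=manip.get_image("scene")
x,y=proj(d,[.36,.325,.07])[0].astype(int);print(x,y)
cv2.imwrite("pics/s14.png",cv2.resize(d["color"][y-45:y+45,x-60:x+60],None,fx=6,fy=6,interpolation=2))
```

```text
t 26.35 pos [359.8 325.6  91.2] yaw 86.0 q [-0.79  0.35 -0.05  2.06  0.03  0.74  0.64] F [-0.4  0.8 -1.1] gap 0.018
tool z [ 3.e-04  2.e-04 -1.e+00]
turn about tool z: 0.1 then shift mm [-1.   0.3 20.2]
378 209
```

View pics/s14.png

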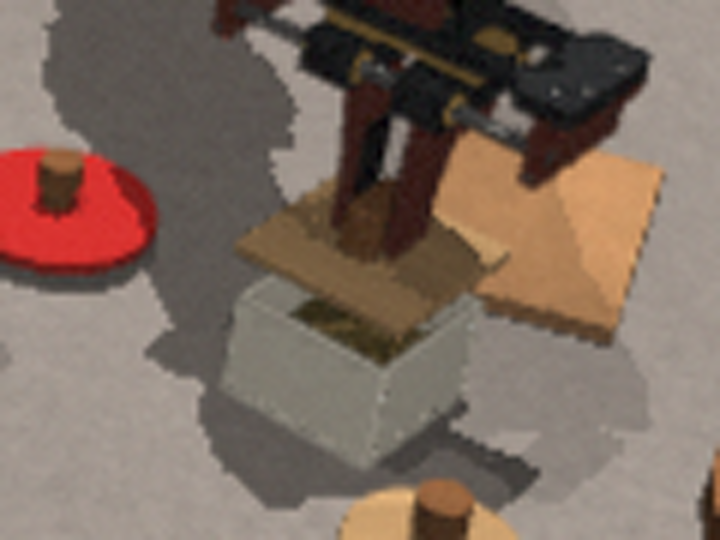

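Emit:
{"api": "apply_moves", "payload": {
  "delta_pos": [
    [-0.0014,0.0009,0.005],
    [0,0,0.006],
    [0,0,0.005],
    [0,0,0.003],
    [0,0,0.001],
    [0,0,0],
    [0,0,0]
  ],
  "delta_rot": [
    [0,0,0],
    [0,0,0],
    [0,0,0],
    [0,0,0],
    [0,0,0],
    [0,0,0],
    [0,0,0]
  ]
}}

```text
t: 27.1
position: [0.3599, 0.3244, 0.0708]
tcp_rot: [-0.0, 0.731, 0.682, 0.0]
force: [-0.2, -0.5, -0.8]
finger_gap: 0.0177
```

Emit:
{"api": "apply_moves", "payload": {
  "delta_pos": [
    [0,0,0.001],
    [0,0,0.001],
    [0,0,0]
  ],
  "delta_rot": [
    [0,0,0],
    [0,0,0],
    [0,0,0]
  ]
}}

```text
t: 27.4
position: [0.3599, 0.3243, 0.0687]
tcp_rot: [-0.0, 0.731, 0.682, -0.0]
force: [0.2, 0.2, -0.7]
finger_gap: 0.018
```

Emit:
{"api": "apply_moves", "payload": {
  "delta_pos": [
    [0,0,0.0005],
    [0,0,0.0005],
    [0,0,0]
  ],
  "delta_rot": [
    [0,0,0],
    [0,0,0],
    [0,0,0]
  ]
}}

```text
t: 27.7
position: [0.3599, 0.3244, 0.0686]
tcp_rot: [-0.0, 0.731, 0.682, 0.0]
force: [-3.5, -2.9, 10.2]
finger_gap: 0.0178
```

Emit:
{"api": "apply_moves", "payload": {
  "delta_pos": [
    [0,0,0],
    [0,0,0],
    [0,0,0],
    [0,0,-0.005],
    [0,0,-0.02],
    [0,0,-0.03],
    [0,0,-0.03],
    [0,0,0],
    [0,0,0]
  ],
  "delta_rot": [
    [0,0,0],
    [0,0,0],
    [0,0,0],
    [0,0,0],
    [0,0,0],
    [0,0,0],
    [0,0,0],
    [0,0,0],
    [0,0,0]
  ],
  "hand": 0.05
}}

```text
t: 28.6
position: [0.3602, 0.3246, 0.1533]
tcp_rot: [-0.0, 0.731, 0.682, 0.001]
force: [0.8, -0.2, 0.3]
finger_gap: 0.0506
```

Run:
```python
from h import *
plan(467.5,-153.5,150,127.4)
w=manip.get_image("wrist");d=manip.get_image("scene")
x,y=proj(d,[.36,.325,.06])[0].astype(int)
cv2.imwrite("pics/s15.png",np.hstack([cv2.resize(d["color"][y-40:y+40,x-40:x+40],(380,380)),cv2.resize(w["color"][110:250,180:320],(380,380))]))
```

```text
t 28.6 pos [360.2 324.6 153.3] yaw 86.0 q [-0.79  0.25 -0.06  2.01  0.02  0.88  0.65] F [ 0.8 -0.2  0.3] gap 0.0506
tool z [ 0.0012  0.0012 -1.    ]
turn about tool z: -41.4 then shift mm [-445.  -205.1    3.3]
```

View pics/s15.png

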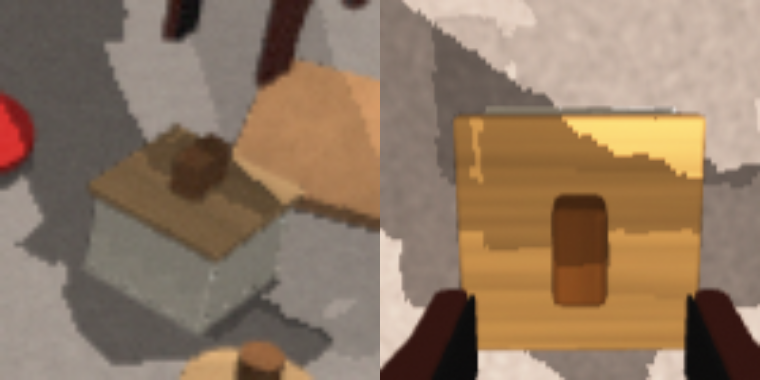

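Emit:
{"api": "apply_moves", "payload": {
  "delta_pos": [
    [0,0,0],
    [0,0,0],
    [0,0,0],
    [0,0,0],
    [0,0,0],
    [0,0,0],
    [0,0,0],
    [0,0,0],
    [0,0,0],
    [0,0,0],
    [0,0,0],
    [0,0,0]
  ],
  "delta_rot": [
    [0,0,8.3],
    [0,0,8.3],
    [0,0,8.3],
    [0,0,8.3],
    [0,0,8.3],
    [0,0,8.3],
    [0,0,8.3],
    [0,0,8.3],
    [0,0,8.3],
    [0,0,8.3],
    [0,0,8.3],
    [0,0,8.3]
  ]
}}

```text
t: 29.9
position: [0.3593, 0.3238, 0.1515]
tcp_rot: [0.001, 0.993, -0.121, -0.001]
force: [-0.8, -0.5, -0.0]
finger_gap: 0.0503
```

Emit:
{"api": "apply_moves", "payload": {
  "delta_pos": [
    [0,0,0],
    [0,0,0],
    [0,0,0],
    [0,0,0],
    [0,0,0],
    [0.015,0.0069,0],
    [0.03,0.0138,0],
    [0.04,0.0184,0],
    [0.04,0.0184,0],
    [0.04,0.0184,0],
    [0.04,0.0184,0],
    [0.04,0.0184,0]
  ],
  "delta_rot": [
    [0,0,8.3],
    [0,0,8.3],
    [0,0,8.3],
    [0,0,8.3],
    [0,0,5.8],
    [0,0,0],
    [0,0,0],
    [0,0,0],
    [0,0,0],
    [0,0,0],
    [0,0,0],
    [0,0,0]
  ]
}}

```text
t: 31.1
position: [0.4186, 0.0583, 0.1523]
tcp_rot: [0.0, 0.897, -0.441, -0.0]
force: [0.4, 0.3, 0.3]
finger_gap: 0.0499
```

Run:
```python
from h import *
plan(467.5,-153.5,110,-52.6)
```

```text
t 31.1 pos [418.6  58.3 152.3] yaw -52.4 q [-0.74  0.15  0.54  2.17 -0.11  0.84 -1.04] F [0.4 0.3 0.3] gap 0.0499
tool z [-9.e-04 -4.e-04 -1.e+00]
turn about tool z: 0.2 then shift mm [198.   89.8  42.3]
```

Emit:
{"api": "apply_moves", "payload": {
  "delta_pos": [
    [0.04,0.018,0],
    [0.04,0.018,0.01],
    [0.04,0.018,0.01],
    [0.036,0.015,0.01],
    [0.02,0.008,0.01],
    [0,0,0],
    [0,0,0],
    [0,0,0]
  ],
  "delta_rot": [
    [0,0,0.2],
    [0,0,0],
    [0,0,0],
    [0,0,0],
    [0,0,0],
    [0,0,0],
    [0,0,0],
    [0,0,0]
  ]
}}

```text
t: 31.9
position: [0.464, -0.1246, 0.1127]
tcp_rot: [-0.0, 0.896, -0.443, -0.0]
force: [0.3, -0.9, -0.2]
finger_gap: 0.0496
```

Run:
```python
from h import *
d=manip.get_image("wrist");cv2.imwrite("pics/w16.png",d["color"])
plan(467.5,-153.5,23,-52.6)
lidhull(d,(150,350,100,237))
```

```text
t 31.95 pos [ 464.3 -124.3  112.9] yaw -52.6 q [-0.33  0.34  0.61  2.09 -0.27  0.79 -0.48] F [ 0.9 -0.1 -0.7] gap 0.0505
tool z [-2.e-04  7.e-04 -1.e+00]
turn about tool z: -0.0 then shift mm [25.1 15.2 89.9]
centre 478.6 -143.4 rect [ 478.3 -144.1   85.    73.6   37.4]
```

View pics/w16.png

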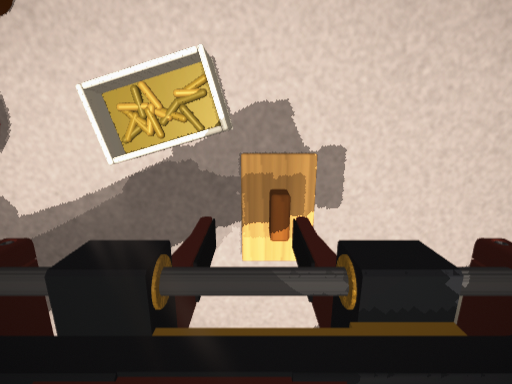

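Emit:
{"api": "apply_moves", "payload": {
  "delta_pos": [
    [0.013,0.008,0.005],
    [0.0117,0.0072,0.015],
    [0,0,0.025],
    [0,0,0.025],
    [0,0,0.012],
    [0,0,0.0075],
    [0,0,0],
    [0,0,0],
    [0,0,0]
  ],
  "delta_rot": [
    [0,0,0],
    [0,0,0],
    [0,0,0],
    [0,0,0],
    [0,0,0],
    [0,0,0],
    [0,0,0],
    [0,0,0],
    [0,0,0]
  ]
}}

```text
t: 32.85
position: [0.4682, -0.1543, 0.0241]
tcp_rot: [-0.0, 0.896, -0.444, 0.001]
force: [0.1, 0.6, 0.2]
finger_gap: 0.0502
```

Run:
```python
from h import *
plan(467.2,-153.2,23,-52.6)
```

```text
t 32.85 pos [ 468.2 -154.3   24.1] yaw -52.8 q [-0.17  0.51  0.5   2.12 -0.43  0.61 -0.29] F [0.1 0.6 0.2] gap 0.0502
tool z [ 1.6e-03 -1.0e-04 -1.0e+00]
turn about tool z: -0.2 then shift mm [-1.4  0.1  1.1]
```

Emit:
{"api": "apply_moves", "payload": {
  "delta_pos": [
    [-0.0014,0,0.001],
    [0,0,0],
    [0,0,0]
  ],
  "delta_rot": [
    [0,0,0],
    [0,0,0],
    [0,0,0]
  ]
}}

```text
t: 33.15
position: [0.4668, -0.153, 0.0225]
tcp_rot: [-0.0, 0.896, -0.444, 0.0]
force: [-0.4, -0.8, -0.0]
finger_gap: 0.0503
```

Emit:
{"api": "apply_moves", "payload": {
  "delta_pos": [
    [0,0,0],
    [0,0,0],
    [0,0,0],
    [0,0,0],
    [0,0,0],
    [0,0,0],
    [0,0,0],
    [0,0,0]
  ],
  "delta_rot": [
    [0,0,0],
    [0,0,0],
    [0,0,0],
    [0,0,0],
    [0,0,0],
    [0,0,0],
    [0,0,0],
    [0,0,0]
  ],
  "hand": 0.0
}}

```text
t: 33.95
position: [0.4666, -0.1531, 0.0222]
tcp_rot: [0.0, 0.896, -0.444, -0.0]
force: [0.3, 0.3, -0.6]
finger_gap: 0.0177
```

Emit:
{"api": "apply_moves", "payload": {
  "delta_pos": [
    [0,0,-0.01],
    [0,0,-0.02],
    [0,0,-0.03],
    [0,0,-0.035],
    [0,0,-0.03],
    [0,0,0],
    [0,0,0]
  ],
  "delta_rot": [
    [0,0,0],
    [0,0,0],
    [0,0,0],
    [0,0,0],
    [0,0,0],
    [0,0,0],
    [0,0,0]
  ]
}}

```text
t: 34.65
position: [0.4669, -0.1529, 0.1479]
tcp_rot: [-0.001, 0.896, -0.444, 0.001]
force: [0.5, 0.2, -1.4]
finger_gap: 0.0179
```

Run:
```python
from h import *
d=manip.get_image("wrist");cv2.imwrite("pics/w17.png",d["color"])
plan(481,-10.3,150,53.3)
```

```text
t 34.7 pos [ 466.3 -152.8  147. ] yaw -52.8 q [-0.31  0.31  0.65  2.03 -0.24  0.88 -0.45] F [-0.1 -0.4 -1.3] gap 0.0176
tool z [-2.e-04  5.e-04 -1.e+00]
turn about tool z: 73.9 then shift mm [-123.    73.3   -3. ]
```

View pics/w17.png

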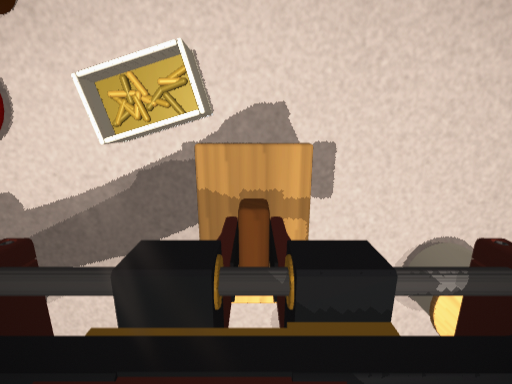

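Run:
```python
from h import *
d=manip.get_image("wrist");import pickle;pickle.dump(d,open("w17.pkl","wb"))
cv2.imwrite("pics/w17c.png",cv2.resize(d["color"][30:155,60:215],None,fx=4,fy=4,interpolation=2))
```

```text
(no output)
```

View pics/w17c.png

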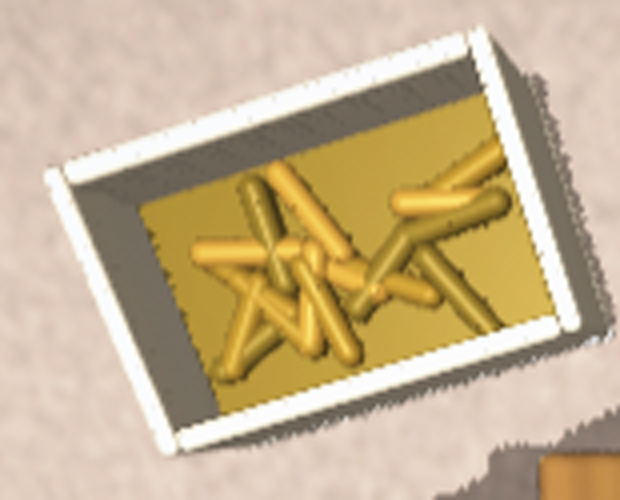

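Run:
```python
from h import *
import pickle
d=pickle.load(open("w17.pkl","rb"))
c=np.array([(45,172),(484,26),(581,328),(167,455)])/4+[60,30]
P=ray(d,c,.052)[:,:2]*1000;print(P.round(1),"centre",P.mean(0))
for i in range(4):
    e=P[(i+1)%4]-P[i];print(np.linalg.norm(e).round(1),np.degrees(np.arctan2(e[1],e[0]))%180)
im=d["color"];h=cv2.cvtColor(im,cv2.COLOR_BGR2HSV)
m=((h[:,:,1]>75)&(h[:,:,0]>6)&(h[:,:,0]<30))
ys=range(150,225,5)
z=.147-.0222+.018
for f in (0,-1):
    A=[(190+np.flatnonzero(m[y,190:320])[f],y) for y in ys]
    Q=ray(d,A,z)[:,:2]*1000;e=np.polyfit(Q[:,0],Q[:,1],1)[0];print("lid side dir",np.degrees(np.arctan(e)),Q.mean(0))
t=[130+np.flatnonzero(m[130:,x])[0] for x in range(205,305,8)]
Q=ray(d,np.c_[range(205,305,8),t],z)[:,:2]*1000;u=np.array([-.796,-.605])
print("top-edge centre+57",Q.mean(0)+57*u, manip.read_state()["position"])
```

```text
[[458.   43.9]
 [541.3 -17.6]
 [502.7 -69.6]
 [419.9  -8.1]] centre [480.47875799 -12.85129282]
103.5 143.55678085870719
64.7 53.466687618616504
103.1 143.42521293377965
64.5 53.7581742364844
lid side dir 37.31009896669686 [ 468.83986215 -105.51359995]
lid side dir 37.00497195478278 [ 512.62823516 -163.05707768]
top-edge centre+57 [ 466.317486   -152.58037157] [ 0.46597736 -0.15275465  0.1465265 ]
```

Emit:
{"api": "apply_moves", "payload": {
  "delta_pos": [
    [0,0,0],
    [0,0,0],
    [0,0,0],
    [0,0,0],
    [0,0,0],
    [0,0,0],
    [0,0,0],
    [0,0,0],
    [0,0,0],
    [0,0,0],
    [0,0,0]
  ],
  "delta_rot": [
    [0,0,8.2],
    [0,0,8.2],
    [0,0,8.2],
    [0,0,8.2],
    [0,0,8.2],
    [0,0,8.2],
    [0,0,8.2],
    [0,0,8.2],
    [0,0,8.2],
    [0,0,0],
    [0,0,0]
  ]
}}

```text
t: 35.85
position: [0.4661, -0.153, 0.1464]
tcp_rot: [-0.001, -0.451, 0.892, 0.0]
force: [0.5, -0.2, -1.3]
finger_gap: 0.018
```

Emit:
{"api": "apply_moves", "payload": {
  "delta_pos": [
    [-0.02,0.012,0],
    [-0.03,0.018,0],
    [-0.03,0.018,0],
    [-0.026,0.015,0],
    [-0.0164,0.0092,0.01],
    [0,0,0.02],
    [0,0,0.02],
    [0,0,0.01],
    [0,0,0],
    [0,0,0]
  ],
  "delta_rot": [
    [0,0,0],
    [0,0,0],
    [0,0,0],
    [0,0,0],
    [0,0,0],
    [0,0,0],
    [0,0,0],
    [0,0,0],
    [0,0,0],
    [0,0,0]
  ]
}}

```text
t: 36.85
position: [0.4817, -0.0126, 0.0874]
tcp_rot: [-0.0, -0.449, 0.893, -0.0]
force: [-0.1, 0.3, -0.9]
finger_gap: 0.0182
```

Run:
```python
from h import *
plan(481,-11.5,66,-126.6)
d=manip.get_image("scene")
x,y=proj(d,[.48,-.011,.07])[0].astype(int);print(x,y)
cv2.imwrite("pics/s18.png",cv2.resize(d["color"][y-45:y+45,x-60:x+60],None,fx=6,fy=6,interpolation=2))
cv2.imwrite("pics/w18.png",manip.get_image("wrist")["color"])
```

```text
t 36.85 pos [481.7 -12.6  87.4] yaw -126.6 q [-0.76  0.47  0.88  2.12 -0.52  0.79 -1.76] F [-0.1  0.3 -0.9] gap 0.0182
tool z [-1.e-04 -4.e-04 -1.e+00]
turn about tool z: -0.0 then shift mm [-0.5  1.2 21.4]
256 179
```

View pics/s18.png

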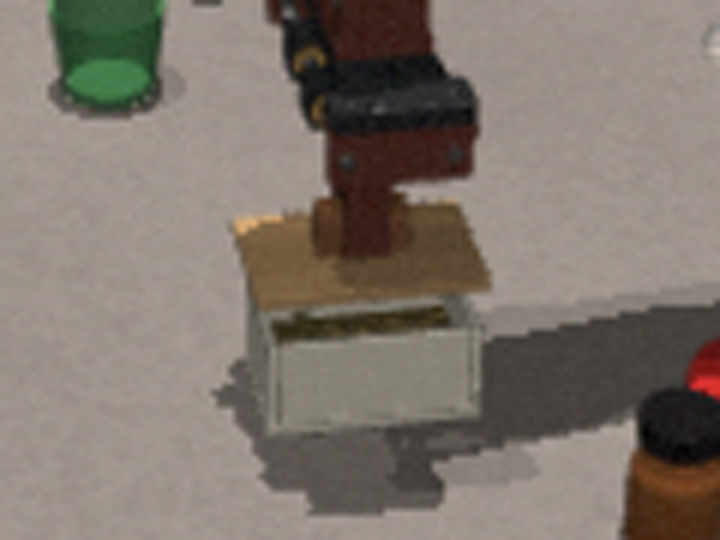

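View pics/w18.png

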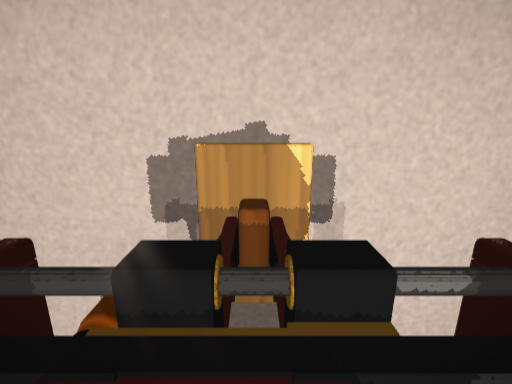

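Emit:
{"api": "apply_moves", "payload": {
  "delta_pos": [
    [-0.0005,0.0008,0.005],
    [0,0,0.006],
    [0,0,0.006],
    [0,0,0.003],
    [0,0,0.001],
    [0,0,0],
    [0,0,0]
  ],
  "delta_rot": [
    [0,0,0],
    [0,0,0],
    [0,0,0],
    [0,0,0],
    [0,0,0],
    [0,0,0],
    [0,0,0]
  ]
}}

```text
t: 37.65
position: [0.4813, -0.011, 0.0663]
tcp_rot: [0.0, -0.449, 0.893, -0.0]
force: [0.7, 0.7, -0.6]
finger_gap: 0.018
```

Emit:
{"api": "apply_moves", "payload": {
  "delta_pos": [
    [0,0,0.001],
    [0,0,0.0005],
    [0,0,0]
  ],
  "delta_rot": [
    [0,0,0],
    [0,0,0],
    [0,0,0]
  ]
}}

```text
t: 37.95
position: [0.4813, -0.0109, 0.0647]
tcp_rot: [0.0, -0.45, 0.893, 0.0]
force: [0.1, 0.2, -0.8]
finger_gap: 0.018
```

Emit:
{"api": "apply_moves", "payload": {
  "delta_pos": [
    [0,0,0.0005],
    [0,0,0.0005],
    [0,0,0]
  ],
  "delta_rot": [
    [0,0,0],
    [0,0,0],
    [0,0,0]
  ]
}}

```text
t: 38.25
position: [0.4813, -0.0109, 0.0642]
tcp_rot: [0.0, -0.45, 0.893, 0.0]
force: [-1.9, 1.2, 7.8]
finger_gap: 0.0181
```

Emit:
{"api": "apply_moves", "payload": {
  "delta_pos": [
    [0,0,0],
    [0,0,0],
    [0,0,0],
    [0,0,-0.005],
    [0,0,-0.02],
    [0,0,-0.03],
    [0,0,-0.04],
    [0,0,-0.04],
    [0,0,0],
    [0,0,0]
  ],
  "delta_rot": [
    [0,0,0],
    [0,0,0],
    [0,0,0],
    [0,0,0],
    [0,0,0],
    [0,0,0],
    [0,0,0],
    [0,0,0],
    [0,0,0],
    [0,0,0]
  ],
  "hand": 0.05
}}

```text
t: 39.25
position: [0.4816, -0.0104, 0.1994]
tcp_rot: [0.001, -0.45, 0.893, 0.0]
force: [-0.6, 0.6, -1.2]
finger_gap: 0.0498
```

Emit:
{"api": "apply_moves", "payload": {
  "delta_pos": [
    [0.015,0.025,0],
    [0.015,0.025,-0.01],
    [0.015,0.025,-0.01],
    [0.015,0.025,-0.01],
    [0.015,0.025,-0.01],
    [0,0,0],
    [0,0,0]
  ],
  "delta_rot": [
    [0,0,0],
    [0,0,0],
    [0,0,0],
    [0,0,0],
    [0,0,0],
    [0,0,0],
    [0,0,0]
  ]
}}

```text
t: 39.95
position: [0.3395, 0.003, 0.2374]
tcp_rot: [-0.001, -0.449, 0.893, 0.001]
force: [0.7, -0.1, 0.1]
finger_gap: 0.0504
```

Run:
```python
from h import *
print(manip.read_state()["t"],manip.read_state()["position"])
d=manip.get_image("scene");cv2.imwrite("pics/s19.png",cv2.resize(d["color"][110:310,120:450],None,fx=2.4,fy=2.4,interpolation=2))
t=manip.get_image("top");cv2.imwrite("pics/t19.png",cv2.resize(t["color"][110:270,80:410],None,fx=2.4,fy=2.4,interpolation=2))
cv2.imwrite("pics/w19.png",manip.get_image("wrist")["color"])
```

```text
39.95 [0.33953305 0.00302845 0.23735884]
```

View pics/s19.png

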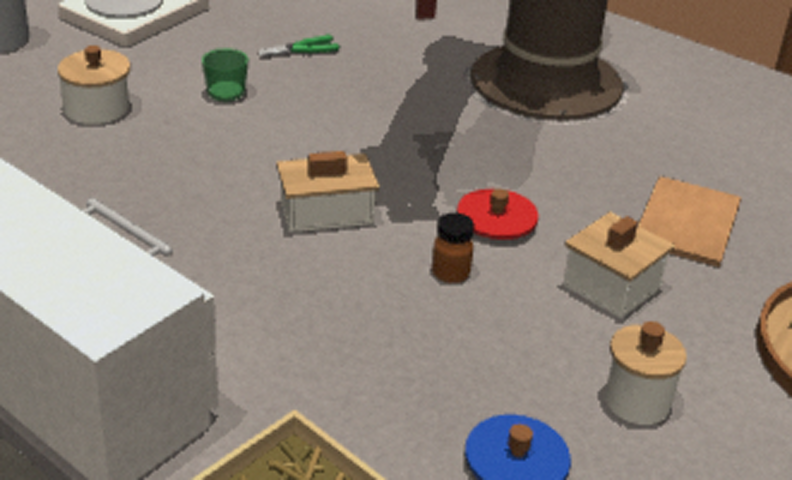

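View pics/t19.png

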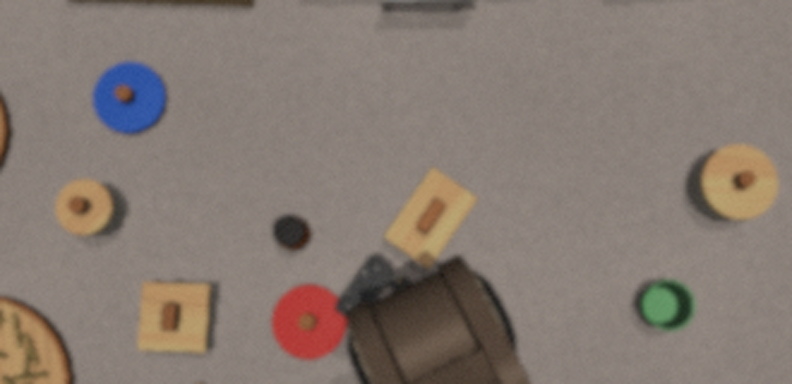

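View pics/w19.png

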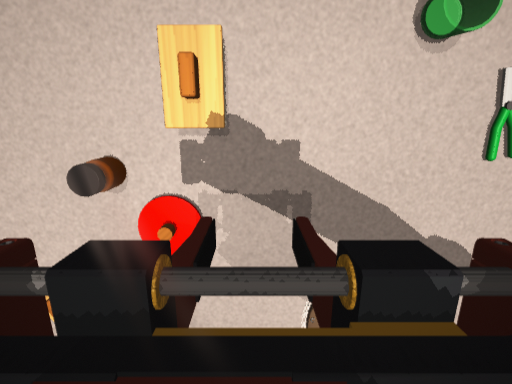

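All four lids look seated. One numeric check from the top view, then I hand in.

Run:
```python
from h import *
d=manip.get_image("top")
for n,c,z in [("large",(.517,-.415),.068),("small",(.506,.44),.072),("sq",(.3605,.3245),.064),("obl",(.481,-.011),.06)]:
    x,y=proj(d,[*c,z])[0].astype(int);w=19 if n!="obl" else 22
    print(n,c);lidhull(d,(x-w,x+w,y-w,y+w),z)
print(manip.hand_in())
```

```text
large (0.517, -0.415)
centre 514.7 -412.6 rect [ 515.3 -412.8   98.1   99.9   42.2]
small (0.506, 0.44)
centre 505.0 437.1 rect [504.7 437.3  75.1  71.4  62.3]
sq (0.3605, 0.3245)
centre 360.5 322.7 rect [360.2 322.1  90.6  88.1  85.4]
obl (0.481, -0.011)
centre 480.1 -10.2 rect [479.9 -10.1  73.5 114.1  53.1]
the job is handed in; nothing more can be done
None
```

All four bamboo lids are on their matching jars, and I handed the job in at about 40 s of the 109 s allowed.

**Last checks:**
- **Seating:** each lid touched down gently (7–10 N) at the height expected for a seated lid. In the scene and wrist views all four lie flat.
- **Centring:** a final top-view measurement puts every lid centre within about 4 mm of its jar centre. Clearance in each mouth is 8 mm a side.
- **Alignment:** the square and oblong lids match their jars' sides to about 1°.
- **Bystanders:** the cup and amber jar look unmoved in the top view, and the arm never touched the red or blue lids.

**What failed or disagreed:**
- My first grasp of the large round lid came up empty because I lifted before the fingers had closed. The lid did not move, and the second try held.
- The top and wrist cameras disagreed by 2–4 mm, so I mostly relied on the wrist views. The large round jar was the exception: I located its rim only from the top view, nudged with the scene view.

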